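# Put the dried cedar blocks away in the clip-lid tub

## Task

The freshly oiled cedar moth blocks have dried on the warming tray. First turn the tray's dial fully anticlockwise to its off stop, then put all the blocks lying on the tray into the empty white tub, press the blue lid onto the tub until both end clips snap over it, and finally store the closed tub upright in the free bay of the grey caddy, beside the full tub. Knock nothing over and leave the full tub in its own bay.

Things in the scene. Friction and masses are not known exactly. Their poses are not given: they have to be found in the camera images.
- tray: warming tray, fixed: white slab 250 x 260 x 20 mm (x, y, z) with a dark plate on top; origin at the centre of its underside, top 20 mm above it. The dial stands on its strip at x = -88 mm
- dial (a joint): angle of the tray's dial in rad: 0 = off, at the anticlockwise stop; grows clockwise seen from above to a stop at 4.7; starts at 1.6 to 3.4. It stays where it is left (friction about 0.04 N m)
- dial_grip (a point): on the dial's axis, 57 mm above the counter: grip height of the black dial's upright bar, 42 mm long (this point's x), 14 mm thick (y); its top is 7 mm higher, and the 44 mm wide disc it stands on is 23 mm lower. The point turns with the dial; at 0 its x axis is the tray's x axis
- block0: reddish-brown cedar wood block, 46 x 24 x 16 mm (x, y, z), 14 g; origin at the centre of its underside (lying flat on the warming tray at the start). None if it is absent in this run
- block1: reddish-brown cedar wood block, 46 x 24 x 16 mm (x, y, z), 14 g; origin at the centre of its underside (lying flat on the warming tray at the start). None if it is absent in this run
- block2: reddish-brown cedar wood block, 46 x 24 x 16 mm (x, y, z), 14 g; origin at the centre of its underside (lying flat on the warming tray at the start). None if it is absent in this run
- block3: reddish-brown cedar wood block, 46 x 24 x 16 mm (x, y, z), 14 g; origin at the centre of its underside (lying flat on the warming tray at the start). None if it is absent in this run
- block4: reddish-brown cedar wood block, 46 x 24 x 16 mm (x, y, z), 14 g; origin at the centre of its underside (lying flat on the warming tray at the start). None if it is absent in this run
- block5: reddish-brown cedar wood block, 46 x 24 x 16 mm (x, y, z), 14 g; origin at the centre of its underside (lying flat on the warming tray at the start). None if it is absent in this run
- tub: open white tub, 130 x 66 x 66 mm (x, y, z), walls and floor 3 mm, loose, 0.22 kg; origin: centre of its underside. At each x end a sprung green clip, 30 mm wide, 84 mm high (158 mm over both): its rounded bar (16 mm thick, axis 76 mm up, 71 mm from the centre) overhangs the lid's seat by 2 mm and springs outward as the lid is pressed past it
- lid: blue lid, loose, 70 g; origin: centre of the plug's underside. Plug 120 x 55 x 10 mm (lower half 115 x 50), then plate 130 x 66 x 5 mm, then grip bar 50 (x) x 14 (y) mm from z 15 to 35 mm. Fits either way round. Laid on the clips its origin is 72 mm above the tub's; pressed with 10 to 20 N it snaps home, origin 56 mm above the tub's. It then stays on when the tub is lifted
- bay: the free bay of the fixed grey caddy: a felt patch on the caddy floor, 5 mm above the counter; origin at its centre, x along the bay. The bay is 178 x 102 mm inside (x, y), with walls up to 13 mm above its floor. The tub's long side goes along x, either way round
- full_tub: the full, closed tub in the caddy's other bay, loose: same size as the tub with its lid on (66 mm high box, grip bar up to 91 mm, 158 mm long with clips); origin at the centre of its underside
- bottle: blue bottle with white cap, diameter 60, 170 mm high; origin at the centre of its underside; leave it standing
- plant: white pot with a small plant, diameter 70, about 100 mm high; origin at the centre of its underside; leave it standing
- can: dark grey can, diameter 54, 150 mm high; origin at the centre of its underside; leave it standing
Mind the look-alikes: they are no part of the job. What is shaped like the block3 but pink or red is not meant.

How it is judged:
By the outcome, as a careful person would: the job done as asked, in the order asked, and still so for the second after the job is handed in, with the robot touching nothing.
Of block0, block1, block2, block3, block4, block5 only 4 to 6 are there at a start; the rules pass over those that are not, and their reading is None.
At some moment in a run one of lid, tub may be knocked a few centimetres aside while the robot is not near it.
Once in a run the grip may slacken for a moment while it holds something.
It also fails if it takes over 210 s, if anything falls off the work surface, if the arm or the gripper's body presses on something with over 40 N, if the wrist force passes 120 N, or if a joint passes its speed limit or range.

## Robot

A 7-joint arm with a two-finger parallel gripper is mounted at the origin on the work surface. World frame = base frame: x ahead of the robot, y to its left, z up, the work surface at z = 0. Lengths are in m, angles in rad, forces in N, time in s.
With the tool pointing down it reaches from about 0.4 to 0.85 m from the base axis. Payload 10.4 kg.
Tool frame: the origin (TCP) lies on the mounting face of the last link; the fingertips stand 182 mm ahead of it and the grasp point (between the pads) lies 164 mm ahead of it; z points along the fingers, y is the line along which they close (so a half turn about z gives the same grasp; the last joint's range is limited). The gripper opens to 87 mm and grips with 3 to 60 N. Pads are 19 mm wide; open, the fingers measure 117 mm over their backs; the gripper's body (75 mm by 190 mm) begins 51 mm behind the grasp point.
Start: joints at [-1.275, 0.332, -0.065, 1.46, 0.022, 1.35, -0.088], TCP at [0.196, 0.594, 0.405] pointing down, gripper open.
Joint ranges: [-2.6, 2.6], [-0.5, 2.12], [-1.47, 1.34], [0.16, 2.42], [-1.27, 4.41], [0.06, 2.06], [-2.6, 2.6]. Speed limits (rad/s): [2.22, 2.22, 2.79, 2.79, 3.14, 3.14, 3.14].

## Interface

Orientations are given as [roll, pitch, yaw] about the fixed x, y, z axes, in that order (R = Rz(yaw) Ry(pitch) Rx(roll)).
In Python, from cell import bot gives the robot as it stands.
- The arm moves only by the tool send_rows, never from a script. Its argument "rows" is a list of rows, each a list of 7 numbers: the shift along the tool's x, y, z in cm, then the turn, a rotation vector about the tool's x, y, z in rad, then the closure, from 0 (fully open) to 1 (shut). In form: [[tx, ty, tz, wx, wy, wz, hand], ...]. A call has exactly 8 rows; each row shifts and turns the commanded pose from where the row before left it, along the tool's axes as they then stand; what a row does not reach is not made up. A row lasts 1/8 s, in which the tool goes at most 62.5 mm and 10.7 degrees, less where a joint would pass 70% of its speed; a pose out of reach is approached as far as the arm can. A call with a gripper value outside its range is refused whole. The fingers move at their own pace and stop on an object; "force" is the grip in N (left out, the last holds). Time passes only in rows, so rows that do not move let the fingers close, or fill a call up. It gives the time, the measured TCP pose, the force, the opening and the grip force at its end, in the units of the state.
- bot.state(): the state, without advancing time (a new reading comes with each control period).
- bot.camera(name): name is "scene" or "top" or "wrist"; returns a dict with "pixels" (384x512x3 uint8, blue, green, red), "K" (3x3 intrinsics, pixels), "world_from_camera" (4x4, takes a point from camera to world coordinates); the wrist camera has in their place "T_tool_cam" (4x4, takes a point from camera to tool coordinates, whose origin is the TCP and whose axes are the flange's). Camera axes: x right, y up, looking along -z (the intrinsics and any distortion apply to the point x, -y, -z); pixel columns grow to the right and rows downward; lengths in m; the calibration is good to about 2 mm. The wrist camera is an equidistant fisheye: a pixel r from the principal point sees the ray r / f radians off the axis. A picture is of the moment at which its call begins: read the wrist's pose just before it. There is no depth.
- bot.close_job(): hands the job in; it is judged then, once.
Trained networks look in a picture, given as the dict that the camera call returned (one of the last four; its "shot" number tells which), for a name from the list of things; names that differ only in an ending like _2 or _b are one class to them, and where a whole thing is asked for, a point or a joint stands for the part that bears it (a point fixed in the world has none). Each returns a list of dicts, best first, with "conf" (0 to 1); they miss things now and then, are a little off and sometimes report something else, mostly with a low value. They report only what shows in the picture. A call takes as long as a camera call. They do not tell look-alikes from the thing itself.
- bot.trace(name, picture): "mask" (384x512 bool, what is visible of it).
- bot.place_of(name, picture): "position" ([x, y, z] in m, in the coordinates of the camera as it stood for that picture, good to about 4 mm: a listed point, or the origin of a listed thing).
The state is a dict: "t": time; "qpos": joint angles; "dq": joint speeds; "tau": joint torques, N m; "tcp_pos": TCP position; "orientation": TCP orientation; "wrist_force": force on the tool from outside, world axes, zero at the start; "wrist_torque": the same for the moment, N m; "grip_width": finger opening in m; "grasp_force": force on a finger pad.
Only numpy, scipy, OpenCV 4.12 (cv2) and the standard library are available. Lean on these libraries where they do the work, as an engineer would, in place of code of your own. Each camera call takes 0.05 s, during which the arm holds its last target. There are 200 camera calls.

## Working session

There is one attempt and no reset: what is moved stays moved. The work goes in short steps, Python scripts to look and compute and a tool call to move; the robot and the scene stay as the last step left them, time stands still between calls to the robot, and variables do not carry over. Pictures are saved under pics/ and viewed, at most 14 in all, crops included, and the job is handed in when it is done.

Besides the shell and the picture viewer there is one more tool, called after "Emit:" by a JSON object that holds its "name" and its "arguments". send_rows: Moves the arm, as the interface text tells. Its arguments: {"type":"object","properties":{"rows":{"type":"array"},"force":{"type":"number"}},"required":["rows"]}

```bash
mkdir -p pics; ls
cat > h.py <<'E'
import numpy as np, cv2
from scipy.spatial.transform import Rotation as R
from cell import bot
def tcp():
    s=bot.state(); T=np.eye(4); T[:3,:3]=R.from_euler('xyz',s['orientation']).as_matrix(); T[:3,3]=s['tcp_pos']; return T
def shot(n):
    T=tcp(); p=bot.camera(n)
    W=np.array(p['world_from_camera']) if n!='wrist' else T@np.array(p['T_tool_cam'])
    return p,W
def find(name,p,W):
    return [(np.round((W@np.r_[d['position'],1])[:3],3),round(d['conf'],2)) for d in bot.place_of(name,p)]
def proj(p,W,X):
    c=np.linalg.inv(W)@np.r_[X,1]; v=np.array([c[0],-c[1],-c[2]]); K=p['K']
    return K@(v/v[2])
E
python3 - <<'E'
from h import *
print(bot.state())
for c in ('top','scene'):
    p,W=shot(c); cv2.imwrite(f'pics/{c}0.png',p['pixels']); print(c,W.round(3).tolist(),p['K'],[k for k in p])
    for n in ['tray','dial_grip','block0','tub','lid','bay','full_tub','bottle','plant','can']:
        print(n,find(n,p,W))
E
```

```text
pics
{'t': 0.0, 'qpos': array([-1.27460302,  0.33286129, -0.06467851,  1.46094957,  0.02161785,
        1.34989035, -0.08851465]), 'dq': array([-1.16306454e-03, -7.12971241e-04, -5.76888200e-05, -8.14467261e-05,
       -1.02951778e-03,  8.06742777e-04,  2.44882762e-03]), 'tau': array([-3.02140215e-04, -6.23261905e+01,  2.43303424e-02, -3.89904964e+01,
       -6.15267735e-02,  3.95914412e-02,  1.15812172e-04]), 'tcp_pos': array([0.19585528, 0.59338222, 0.40395637]), 'orientation': array([-3.14018283e+00,  9.02584779e-05,  2.82278954e+00]), 'wrist_force': array([ 0.40491123, -0.34746244,  0.26873408]), 'wrist_torque': array([-0.00132659, -0.05423389,  0.00208663]), 'grasp_force': 0.0, 'grip_width': 0.08694582688155672}
top [[0.017, 0.988, -0.154, 0.36], [-1.0, 0.017, 0.0, -0.025], [0.003, 0.154, 0.988, 1.527], [0.0, 0.0, 0.0, 1.0]] [[453.99408311   0.         254.29091184]
 [  0.         453.99408311 192.36106625]
 [  0.           0.           1.        ]] ['pixels', 'K', 'world_from_camera', 'shot']
tray [(array([0.457, 0.286, 0.001]), 0.98), (array([ 0.445, -0.316,  0.007]), 0.34)]
d
[... 1184 characters left out ...]
0.189, -0.008]), 0.77), (array([0.538, 0.361, 0.019]), 0.7), (array([0.526, 0.212, 0.021]), 0.6), (array([0.465, 0.287, 0.021]), 0.59), (array([0.518, 0.094, 0.001]), 0.54), (array([0.459, 0.369, 0.019]), 0.44)]
tub [(array([ 0.426, -0.023, -0.001]), 0.76)]
lid [(array([ 0.602, -0.065, -0.001]), 0.76)]
bay [(array([ 0.624, -0.298,  0.004]), 0.68)]
full_tub [(array([ 0.442, -0.316,  0.001]), 0.66), (array([0.46 , 0.368, 0.018]), 0.5)]
bottle [(array([ 0.52 , -0.465, -0.003]), 0.73), (array([ 0.624, -0.296, -0.001]), 0.71)]
plant [(array([ 0.788, -0.167, -0.002]), 0.75), (array([ 0.426, -0.023,  0.002]), 0.72), (array([ 0.822,  0.094, -0.002]), 0.47)]
can [(array([0.818, 0.095, 0.001]), 0.95)]
```

View pics/top0.png

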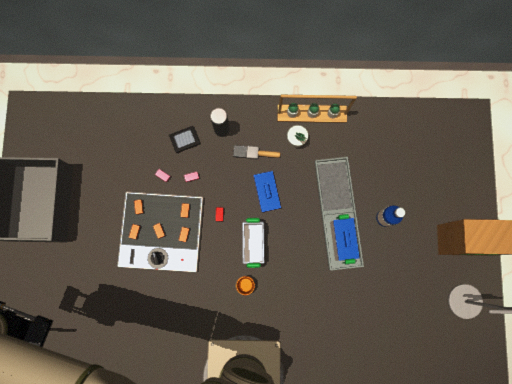

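View pics/scene0.png

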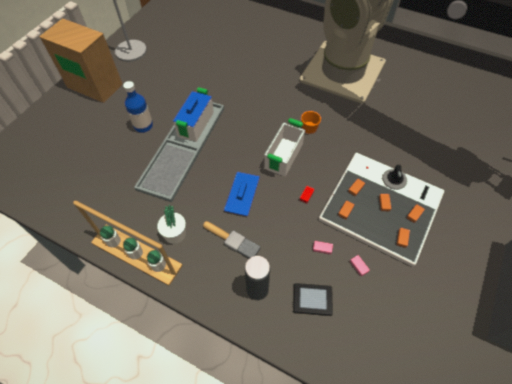

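The top view shows five orange blocks on the tray at (139,207), (134,231), (158,230), (185,210) and (184,234). The pink and red look-alikes lie off the tray, the dial is at (157,258), the tub at (254,243), the lid at (267,191) and the free bay at (335,185). Next I measure positions and yaws from the masks.

```bash
cat >> h.py <<'E'
def back(p,W,uv,z):
    "pixels (n,2) -> world points on plane z"
    K=np.array(p['K']); uv=np.asarray(uv,float).reshape(-1,2)
    x=(uv[:,0]-K[0,2])/K[0,0]; y=(uv[:,1]-K[1,2])/K[1,1]
    if 'T_tool_cam' in p:
        th=np.hypot(x,y)+1e-9; v=np.c_[np.sin(th)*x/th,-np.sin(th)*y/th,-np.cos(th)]
    else: v=np.c_[x,-y,-np.ones(len(x))]
    d=v@W[:3,:3].T; o=W[:3,3]; return o+d*((z-o[2])/d[:,2])[:,None]
def rect(p,W,mask,z):
    c,_=cv2.findContours(mask.astype(np.uint8),cv2.RETR_EXTERNAL,cv2.CHAIN_APPROX_NONE)
    c=max(c,key=cv2.contourArea)[:,0]
    q=back(p,W,c,z)[:,:2]; (cx,cy),(w,h),a=cv2.minAreaRect((q*1000).astype(np.float32))
    if w<h: w,h,a=h,w,a+90
    a=(a+90)%180-90
    return np.round([cx/1000,cy/1000,w/1000,h/1000],4),round(a,1)   # long axis angle deg
def blobs(p,W,z,lo=(4,120,90),hi=(16,255,255),amin=60):
    m=cv2.inRange(cv2.cvtColor(p['pixels'],cv2.COLOR_BGR2HSV),lo,hi)
    n,l,s,c=cv2.connectedComponentsWithStats(m)
    return [(rect(p,W,l==i,z),c[i].round(0)) for i in range(1,n) if s[i,4]>amin]
E
python3 - <<'E'
from h import *
p,W=shot('top')
for b in blobs(p,W,.036): print(b)
for n,z in [('tray',.02),('tub',.066),('lid',.015),('bay',.01),('full_tub',.066)]:
    for d in bot.trace(n,p)[:2]: print(n,round(d['conf'],2),rect(p,W,d['mask'],z))
E
```

```text
((array([0.5382, 0.3591, 0.0482, 0.0254]), 9.4), array([138., 206.]))
((array([0.5296, 0.206 , 0.0465, 0.0263]), 1.0), array([184., 210.]))
((array([ 0.4616, -0.7931,  0.1603,  0.1112]), -89.0), array([487., 236.]))
((array([0.4607, 0.2871, 0.0466, 0.0247]), 24.5), array([158., 230.]))
((array([0.4568, 0.3678, 0.0472, 0.0255]), -12.8), array([134., 231.]))
((array([0.4509, 0.2046, 0.0473, 0.0255]), -11.7), array([183., 234.]))
((array([0.2886, 0.0015, 0.0612, 0.06  ]), -89.0), array([245., 285.]))
tray 0.89 (array([0.4592, 0.2838, 0.2644, 0.2496]), 87.2)
tub 0.67 (array([ 0.4244, -0.0249,  0.153 ,  0.0669]), 1.2)
lid 0.66 (array([ 0.5997, -0.0671,  0.1303,  0.0656]), 14.4)
lid 0.63 (array([0.3714, 0.2919, 0.04  , 0.0391]), -89.0)
bay 0.94 (array([ 0.6266, -0.297 ,  0.1661,  0.099 ]), 7.7)
full_tub 0.71 (array([ 0.4425, -0.316 ,  0.1594,  0.0795]), 7.7)
```

Emit:
{"name": "send_rows", "arguments": {"rows": [[-3.8, -3.3, 1.2, 0, 0, 0, 0], [-3.8, -3.3, 1.2, 0, 0, 0, 0], [-3.8, -3.3, 1.2, 0, 0, 0, 0], [-3.8, -3.3, 1.2, 0, 0, 0, 0], [-3.8, -3.3, 1.2, 0, 0, 0, 0], [-3.8, -3.3, 1.2, 0, 0, 0, 0], [-3.8, -3.3, 1.2, 0, 0, 0, 0], [0, 0, 0, 0, 0, 0, 0]], "force": 30}}

```text
t: 2.4
tcp_pos: [0.3778, 0.2874, 0.3202]
orientation: [-3.14, 0.0, 2.817]
wrist_force: [0.6, 1.2, -0.7]
grip_width: 0.0871
grasp_force: 0.0
```

```bash
cat >> h.py <<'E'
def go(x,y,z,yaw):
    "shift (cm, present tool axes) and turn about tool z (rad) that bring the grasp point to x,y,z; yaw deg mod 180"
    T=tcp(); d=T[:3,:3].T@(np.array([x,y,z+.164])-T[:3,3])*100
    y0=np.degrees(np.arctan2(T[1,0],T[0,0])); dy=(yaw-y0+90)%180-90
    print('grasp pt',(T[:3,3]+.164*T[:3,2]).round(4),'yaw',y0.round(1),'shift',d.round(1),'turn z',round(-np.radians(dy),3),'tilt',(T[:2,2]).round(4))
E
python3 - <<'E'
from h import *
p,W=shot('wrist'); cv2.imwrite('pics/w1.png',p['pixels']); print(np.array(p['T_tool_cam']).round(3).tolist(),p['K'])
for n in ['dial_grip','block0']: print(find(n,p,W))
for b in blobs(p,W,.036,amin=150): print(b)
print(bot.state()['qpos'].round(2),bot.state()['t']); go(.372,.289,.057,0)
E
```

```text
[[-0.001, 0.966, 0.258, 0.07], [1.0, 0.001, 0.0, 0.001], [-0.0, 0.258, -0.966, 0.02], [0.0, 0.0, 0.0, 1.0]] [[297.31863964   0.         252.17117502]
 [  0.         297.31863964 193.80978146]
 [  0.           0.           1.        ]]
[(array([0.374, 0.291, 0.056]), 0.76)]
[(array([0.456, 0.203, 0.02 ]), 0.81), (array([0.459, 0.367, 0.022]), 0.72), (array([0.459, 0.29 , 0.02 ]), 0.64)]
((array([0.2965, 0.0149, 0.0808, 0.0603]), 74.1), array([ 15., 199.]))
((array([0.4474, 0.371 , 0.0301, 0.0223]), -11.2), array([356., 228.]))
((array([0.4573, 0.2056, 0.0334, 0.0261]), -13.1), array([202., 286.]))
((array([0.4784, 0.2901, 0.0313, 0.0173]), 70.1), array([286., 279.]))
[-0.89  0.07  0.14  1.96 -0.01  1.12  0.51] 2.55
grasp pt [0.3757 0.2918 0.1571] yaw 161.8 shift [ 0.3 -0.4 10. ] turn z -0.318 tilt [0.0002 0.0008]
```

View pics/w1.png

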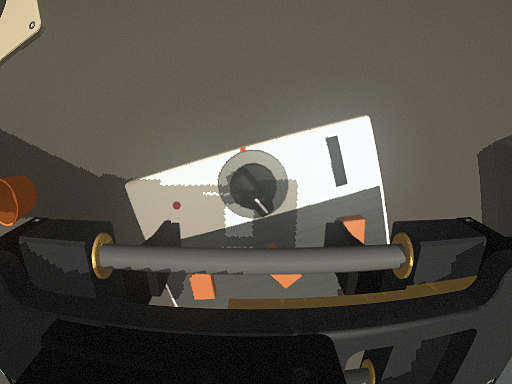

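Run:
```python
from h import *
im=cv2.imread('pics/w1.png')[140:230,205:300]; cv2.imwrite('pics/w1c.png',cv2.resize(cv2.convertScaleAbs(im,alpha=2.5),None,fx=6,fy=6,interpolation=cv2.INTER_CUBIC))
p,W=shot('wrist')
for q,z in [((252,184),.064),((262,208),.064),((242,150),.02)]: print(back(p,W,q,z).round(4))
```

```text
[[0.3618 0.2968 0.064 ]]
[[0.384  0.2983 0.064 ]]
[[0.337 0.295 0.02 ]]
```

View pics/w1c.png

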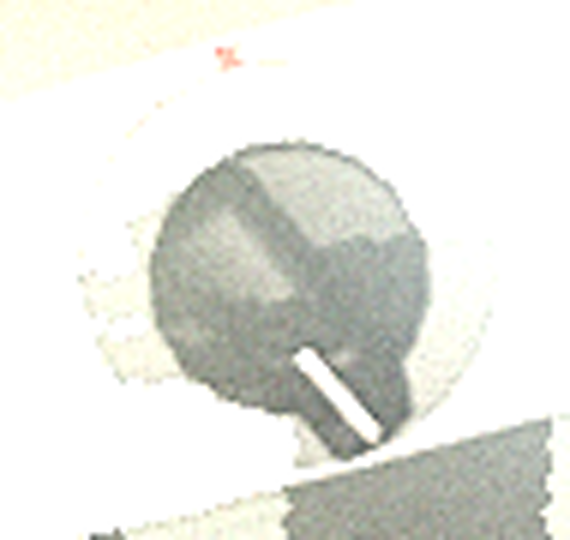

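Run:
```python
from h import *
p,W=shot('wrist')
q=back(p,W,[(255,199.2),(267.5,212.8)],.064); d=q[1]-q[0]; print(q.round(4),np.degrees(np.arctan2(d[1],d[0])))
```

```text
[[0.3747 0.2954 0.064 ]
 [0.3894 0.3017 0.064 ]] 23.309675929192494
```

Emit:
{"name": "send_rows", "arguments": {"rows": [[0, 0, 0, 0, 0, 0.186, 0], [0, 0, 0, 0, 0, 0.186, 0], [0, 0, 0, 0, 0, 0.186, 0], [0, 0, 0, 0, 0, 0.186, 0], [0, 0, 0, 0, 0, 0.186, 0], [0, 0, 0, 0, 0, 0.186, 0], [0, 0, 0, 0, 0, 0.186, 0], [0, 0, 0, 0, 0, 0.186, 0]]}}

```text
t: 3.65
tcp_pos: [0.3755, 0.2919, 0.3209]
orientation: [3.142, -0.0, 1.331]
wrist_force: [-0.4, -0.9, -1.0]
grip_width: 0.087
grasp_force: 0.0
```

Run:
```python
from h import *
print(bot.state()['qpos'].round(2)); go(.373,.292,.057,23.3)
```

```text
[-0.95  0.07  0.2   1.96 -0.01  1.12 -0.98]
grasp pt [0.3755 0.2919 0.1569] yaw 76.2 shift [-0.1 -0.2 10. ] turn z 0.924 tilt [0.0002 0.0004]
```

Emit:
{"name": "send_rows", "arguments": {"rows": [[-0.1, -0.2, 0, 0, 0, 0, 0], [0, 0, 0, 0, 0, 0.185, 0], [0, 0, 0, 0, 0, 0.185, 0], [0, 0, 0, 0, 0, 0.185, 0], [0, 0, 0, 0, 0, 0.185, 0], [0, 0, 0, 0, 0, 0.184, 0], [0, 0, 0, 0, 0, 0, 0], [0, 0, 0, 0, 0, 0, 0]]}}

```text
t: 4.65
tcp_pos: [0.3737, 0.2906, 0.3208]
orientation: [-3.141, -0.0, 0.418]
wrist_force: [0.2, 0.3, 0.5]
grip_width: 0.0872
grasp_force: 0.0
```

Run:
```python
from h import *
p,W=shot('wrist'); print(find('dial_grip',p,W)); cv2.imwrite('pics/w2.png',cv2.resize(p['pixels'][100:300,150:360],None,fx=3,fy=3))
print(bot.state()['qpos'].round(2)); go(.373,.292,.057,23.3)
```

```text
[(array([0.373, 0.289, 0.057]), 0.88)]
[-0.97  0.06  0.23  1.97 -0.02  1.11 -1.9 ]
grasp pt [0.3738 0.2905 0.1568] yaw 23.8 shift [-0.  -0.2 10. ] turn z 0.008 tilt [0.     0.0001]
```

View pics/w2.png

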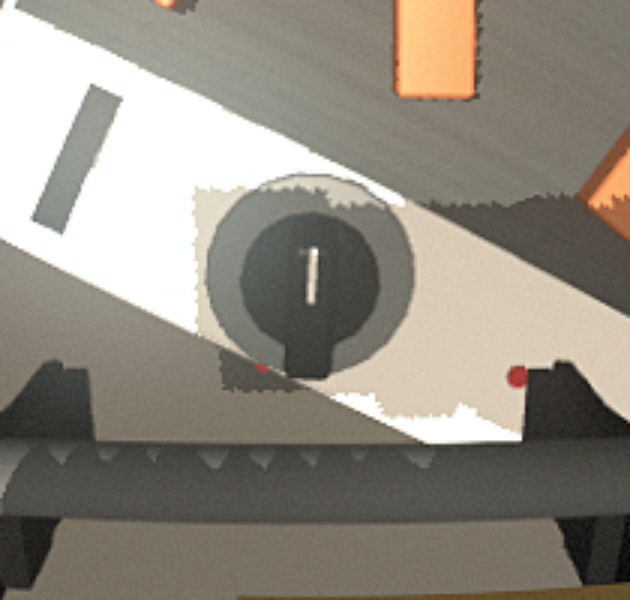

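Emit:
{"name": "send_rows", "arguments": {"rows": [[0, 0, 3, 0, 0, 0, 0], [0, 0, 3, 0, 0, 0, 0], [0, 0, 3, 0, 0, 0, 0], [0, 0, 1, 0, 0, 0, 0], [0, 0, 0, 0, 0, 0, 1], [0, 0, 0, 0, 0, 0, 1], [0, 0, 0, 0, 0, 0, 1], [0, 0, 0, 0, 0, 0, 1]], "force": 20}}

```text
t: 5.75
tcp_pos: [0.374, 0.2904, 0.2213]
orientation: [-3.141, -0.001, 0.411]
wrist_force: [-0.7, 0.8, 0.0]
grip_width: 0.0548
grasp_force: 0.0
```

Emit:
{"name": "send_rows", "arguments": {"rows": [[0, 0, 0, 0, 0, 0, 1], [0, 0, 0, 0, 0, 0, 1], [0, 0, 0, 0, 0, -0.1, 1], [0, 0, 0, 0, 0, -0.15, 1], [0, 0, 0, 0, 0, -0.15, 1], [0, 0, 0, 0, 0, -0.15, 1], [0, 0, 0, 0, 0, -0.15, 1], [0, 0, 0, 0, 0, -0.15, 1]]}}

```text
t: 6.75
tcp_pos: [0.3733, 0.2906, 0.2207]
orientation: [-3.14, 0.0, 1.266]
wrist_force: [-3.8, 1.3, 2.8]
grip_width: 0.0141
grasp_force: 20.0
```

Run:
```python
from h import *
s=bot.state();print(s['qpos'].round(2),s['wrist_torque'],s['wrist_force'],s['grip_width'],s['grasp_force']); go(.373,.291,.057,178)
```

```text
[-0.87  0.2   0.13  2.05 -0.03  0.89 -1.03] [ 0.17826072  0.9833734  -0.0481283 ] [-3.84655713  1.25684291  2.81066709] 0.014134325006579318 19.998169234022498
grasp pt [0.3731 0.2907 0.0567] yaw 72.5 shift [ 0. -0. -0.] turn z 1.301 tilt [-0.0013  0.0002]
```

Emit:
{"name": "send_rows", "arguments": {"rows": [[0, 0, 0, 0, 0, -0.16, 1], [0, 0, 0, 0, 0, -0.16, 1], [0, 0, 0, 0, 0, -0.16, 1], [0, 0, 0, 0, 0, -0.16, 1], [0, 0, 0, 0, 0, -0.16, 1], [0, 0, 0, 0, 0, -0.16, 1], [0, 0, 0, 0, 0, -0.16, 1], [0, 0, 0, 0, 0, -0.16, 1]]}}

```text
t: 7.75
tcp_pos: [0.3723, 0.2904, 0.2206]
orientation: [-3.138, -0.003, 2.547]
wrist_force: [-11.9, -2.7, 12.3]
grip_width: 0.0137
grasp_force: 20.0
```

Emit:
{"name": "send_rows", "arguments": {"rows": [[0, 0, 0, 0, 0, -0.12, 1], [0, 0, 0, 0, 0, -0.12, 1], [0, 0, 0, 0, 0, -0.12, 1], [0, 0, 0, 0, 0, -0.12, 1], [0, 0, 0, 0, 0, -0.05, 1], [0, 0, 0, 0, 0, -0.05, 1], [0, 0, 0, 0, 0, 0, 1], [0, 0, 0, 0, 0, 0, 1]]}}

```text
t: 8.75
tcp_pos: [0.3735, 0.2897, 0.2203]
orientation: [-3.14, -0.002, 3.119]
wrist_force: [-4.4, -3.8, 0.8]
grip_width: 0.0139
grasp_force: 20.0
```

Run:
```python
from h import *
s=bot.state();print(s['qpos'].round(2),s['wrist_torque'],s['wrist_force'],s['grip_width'],s['grasp_force']); go(.373,.291,.057,178)
```

```text
[-0.68  0.2  -0.08  2.05  0.02  0.9   0.77] [-0.85726438  0.95701483 -0.31079033] [-4.40497266 -3.77695803  0.8020029 ] 0.01390453478105777 20.0001334073022
grasp pt [0.3732 0.2894 0.0563] yaw 178.7 shift [ 0.1  0.1 -0.1] turn z 0.012 tilt [-0.0018 -0.0016]
```

Emit:
{"name": "send_rows", "arguments": {"rows": [[0, 0, 0, 0, 0, -0.04, 1], [0, 0, 0, 0, 0, -0.04, 1], [0, 0, 0, 0, 0, 0, 1], [0, 0, 0, 0, 0, 0, 1], [0, 0, 0, 0, 0, 0, 1], [0, 0, 0, 0, 0, 0, 1], [0, 0, 0, 0, 0, 0, 1], [0, 0, 0, 0, 0, 0, 1]]}}

```text
t: 9.75
tcp_pos: [0.3737, 0.2896, 0.2203]
orientation: [-3.14, -0.002, -3.085]
wrist_force: [-3.4, -4.3, 0.6]
grip_width: 0.0151
grasp_force: 21.3
```

Run:
```python
from h import *
s=bot.state();print(s['qpos'].round(2),s['wrist_torque'],s['wrist_force'],s['grip_width'],s['grasp_force']); go(.373,.291,.057,178)
```

```text
[-0.68  0.2  -0.09  2.04  0.02  0.9   0.85] [-0.86590075  0.76302956 -0.50201643] [-3.36702243 -4.25641762  0.56697558] 0.015101232653826301 21.262774765054928
grasp pt [0.3734 0.2894 0.0563] yaw -176.8 shift [ 0.1  0.1 -0.1] turn z 0.091 tilt [-0.0016 -0.0013]
```

Emit:
{"name": "send_rows", "arguments": {"rows": [[0, 0, 0, 0, 0, 0, 0], [0, 0, 0, 0, 0, 0, 0], [0, 0, 0, 0, 0, 0, 0], [0, 0, -3, 0, 0, 0, 0], [0, 0, -4, 0, 0, 0, 0], [0, 0, -3, 0, 0, 0, 0], [0, 0, 0, 0, 0, 0, 0], [0, 0, 0, 0, 0, 0, 0]]}}

```text
t: 10.75
tcp_pos: [0.3738, 0.2902, 0.3202]
orientation: [-3.141, -0.0, -3.082]
wrist_force: [0.3, 0.6, -0.1]
grip_width: 0.084
grasp_force: 0.0
```

Run:
```python
from h import *
p,W=shot('wrist'); print(find('dial_grip',p,W),find('block0',p,W)); cv2.imwrite('pics/w3.png',p['pixels'])
for b in blobs(p,W,.036,amin=150): print(b)
for x,y,a in [(.5382,.3591,9.4),(.4607,.2871,24.5),(.4568,.3678,-12.8)]: go(x,y,.15,a)
p,W=shot('top'); print(find('tub',p,W)[:1],find('lid',p,W)[:1])
for b in blobs(p,W,.036): print(b)
```

```text
[(array([0.374, 0.288, 0.058]), 0.96)] [(array([0.46 , 0.291, 0.02 ]), 0.85), (array([0.456, 0.366, 0.019]), 0.84), (array([0.536, 0.205, 0.02 ]), 0.53)]
((array([0.2894, 0.0234, 0.0634, 0.0603]), -89.8), array([ 15., 108.]))
((array([0.4658, 0.364 , 0.028 , 0.0273]), 76.1), array([317., 282.]))
((array([0.4687, 0.2928, 0.0294, 0.0255]), 24.9), array([248., 283.]))
((array([0.5038, 0.2085, 0.0247, 0.0122]), 88.0), array([172., 302.]))
grasp pt [0.3735 0.29   0.1558] yaw -176.6 shift [-16.8   5.9   0.6] turn z -0.105 tilt [-0.0012 -0.001 ]
grasp pt [0.3735 0.29   0.1558] yaw -176.6 shift [-8.7 -0.8  0.6] turn z -0.368 tilt [-0.0012 -0.001 ]
grasp pt [0.3735 0.29   0.1558] yaw -176.6 shift [-8.8  7.3  0.6] turn z 0.283 tilt [-0.0012 -0.001 ]
[(array([ 0.428, -0.022,  0.003]), 0.67)] [(array([ 0.603, -0.068, -0.002]), 0.55)]
((array([0.5389, 0.3591, 0.0469, 0.025 ]), 9.4), array([138., 206.]))
((array([0.5298, 0.205 , 0.0474, 0.0252]), -3.9), array([184., 210.]))
((array([ 0.4616, -0.7927,  0.1612,  0.1112]), -89.0), array([487., 236.]))
((array([0.4613, 0.2874, 0.0479, 0.0247]), 24.5), array([158., 230.]))
((array([0.4568, 0.3678, 0.0456, 0.0255]), -12.8), array([134., 231.]))
((array([0.4508, 0.2043, 0.0458, 0.0253]), -13.6), array([184., 234.]))
((array([ 2.902e-01, -1.000e-04,  5.800e-02,  5.690e-02]), -89.0), array([245., 284.]))
```

View pics/w3.png

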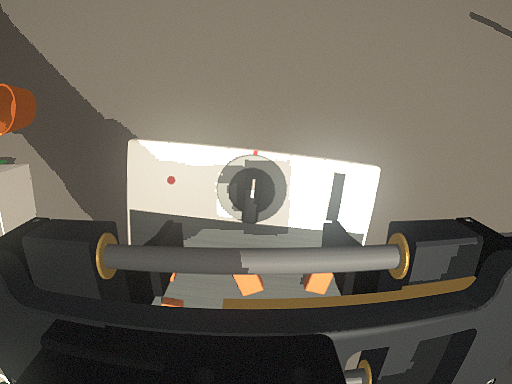

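```bash
cat >> h.py <<'E'
def legs(L,q=None):
    "for a list of grasp point targets (x,y,z,yaw): shift in cm in the tool axes before the turn, then turn"
    T=tcp(); P=T[:3,3]+.164*T[:3,2]; y0=np.degrees(np.arctan2(T[1,0],T[0,0]))
    print('now',P.round(4),round(y0,1),'t',bot.state()['t'],'width',bot.state()['grip_width'])
    for x,y,z,a in L:
        M=R.from_euler('xyz',[180,0,y0],degrees=True).as_matrix(); d=M.T@(np.array([x,y,z])-P)*100
        dy=(a-y0+90)%180-90; print('shift',d.round(1),'turn',round(-np.radians(dy),2)); P=np.array([x,y,z]); y0+=dy
E
python3 - <<'E'
from h import *
legs([(.3735,.29,.13,99.4),(.5385,.3591,.13,99.4),(.5385,.3591,.04,99.4),(.5385,.3591,.13,91.2),(.426,-.009,.13,91.2),(.426,-.009,.045,91.2)])
E
```

```text
now [0.3737 0.2901 0.1562] -176.6 t 11.05 width 0.0866636198858712
shift [ 0.  -0.   2.6] turn 1.47
shift [ 4.1 17.4  0. ] turn -0.0
shift [ 0. -0.  9.] turn -0.0
shift [ 0.  0. -9.] turn 0.14
shift [-36.6 -12.   -0. ] turn -0.0
shift [ 0.  -0.   8.5] turn -0.0
```

Emit:
{"name": "send_rows", "arguments": {"rows": [[0, 0, 0.6, 0, 0, 0.184, 0.31], [0, 0, 1, 0, 0, 0.184, 0.31], [0, 0, 1, 0, 0, 0.184, 0.31], [0, 0, 0, 0, 0, 0.184, 0.31], [0, 0, 0, 0, 0, 0.184, 0.31], [0, 0, 0, 0, 0, 0.184, 0.31], [0, 0, 0, 0, 0, 0.184, 0.31], [0, 0, 0, 0, 0, 0.182, 0.31]]}}

```text
t: 12.05
tcp_pos: [0.3739, 0.2903, 0.2945]
orientation: [-3.141, 0.0, 1.725]
wrist_force: [-1.1, -0.6, -0.7]
grip_width: 0.0599
grasp_force: 0.0
```

Emit:
{"name": "send_rows", "arguments": {"rows": [[0.8, 3.4, 0, 0, 0, 0, 0.31], [0.8, 3.5, 0, 0, 0, 0, 0.31], [0.8, 3.5, 0, 0, 0, 0, 0.31], [0.8, 3.5, 0, 0, 0, 0, 0.31], [0.9, 3.5, 0, 0, 0, 0, 0.31], [0, 0, 0, 0, 0, 0, 0.31], [0, 0, 0, 0, 0, 0, 0.31], [0, 0, 0, 0, 0, 0, 0.31]]}}

```text
t: 13.05
tcp_pos: [0.5384, 0.3584, 0.2948]
orientation: [-3.141, -0.0, 1.731]
wrist_force: [-0.5, -0.2, 0.5]
grip_width: 0.06
grasp_force: 0.0
```

Run:
```python
from h import *
p,W=shot('wrist'); cv2.imwrite('pics/w4.png',p['pixels']); print(find('block0',p,W))
for b in blobs(p,W,.036,amin=150): print(b)
legs([(.5385,.3591,.04,99.4)])
```

```text
[(array([0.538, 0.36 , 0.018]), 0.85), (array([0.456, 0.366, 0.018]), 0.79), (array([0.458, 0.29 , 0.018]), 0.59)]
((array([0.4606, 0.37  , 0.0446, 0.0265]), -12.9), array([175., 172.]))
((array([0.54  , 0.3613, 0.0457, 0.0253]), 9.1), array([254., 194.]))
now [0.5386 0.3585 0.1311] 99.2 t 13.15 width 0.059860051360649764
shift [ 0.1 -0.   9.1] turn -0.0
```

View pics/w4.png

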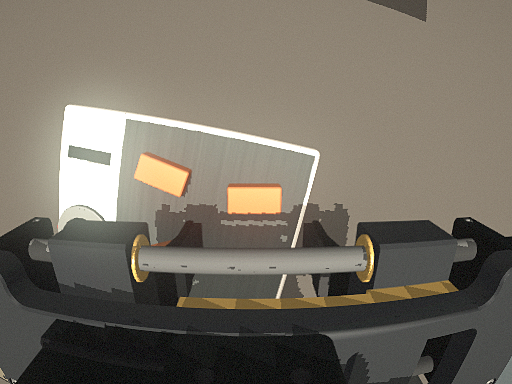

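The block sits at (254,199), centred under the fingers and in line with them. I'll go down, grip and lift.

Emit:
{"name": "send_rows", "arguments": {"rows": [[0.1, 0, 3, 0, 0, 0, 0.31], [0, 0, 3, 0, 0, 0, 0.31], [0, 0, 2, 0, 0, 0, 0.31], [0, 0, 1.1, 0, 0, 0, 0.31], [0, 0, 0, 0, 0, 0, 0.31], [0, 0, 0, 0, 0, 0, 1], [0, 0, 0, 0, 0, 0, 1], [0, 0, 0, 0, 0, 0, 1]], "force": 20}}

```text
t: 14.15
tcp_pos: [0.5391, 0.3596, 0.2042]
orientation: [3.141, -0.0, 1.731]
wrist_force: [-0.5, -0.1, 2.3]
grip_width: 0.0459
grasp_force: 20.0
```

Emit:
{"name": "send_rows", "arguments": {"rows": [[0, 0, -3, 0, 0, 0, 1], [0, 0, -3, 0, 0, 0, 1], [0, 0, -3, 0, 0, 0.14, 1], [-4.5, -1.5, 0, 0, 0, 0, 1], [-4.5, -1.5, 0, 0, 0, 0, 1], [-4.5, -1.5, 0, 0, 0, 0, 1], [-4.5, -1.5, 0, 0, 0, 0, 1], [-4.5, -1.5, 0, 0, 0, 0, 1]]}}

```text
t: 15.15
tcp_pos: [0.4679, 0.1315, 0.294]
orientation: [3.141, -0.0, 1.591]
wrist_force: [0.9, -0.6, 0.0]
grip_width: 0.046
grasp_force: 20.0
```

Emit:
{"name": "send_rows", "arguments": {"rows": [[-4.5, -1.5, 0, 0, 0, 0, 1], [-4.5, -1.5, 0, 0, 0, 0, 1], [-0.5, 0, 0, 0, 0, 0, 1], [0, 0, 0, 0, 0, 0, 1], [0, 0, 0, 0, 0, 0, 1], [0, 0, 0, 0, 0, 0, 1], [0, 0, 0, 0, 0, 0, 1], [0, 0, 0, 0, 0, 0, 1]]}}

```text
t: 16.15
tcp_pos: [0.4404, 0.0377, 0.2937]
orientation: [-3.141, 0.0, 1.591]
wrist_force: [-0.2, -1.2, -0.3]
grip_width: 0.0458
grasp_force: 20.0
```

Run:
```python
from h import *
p,W=shot('wrist'); cv2.imwrite('pics/w5.png',p['pixels']); print('tub',find('tub',p,W))
for d in bot.trace('tub',p)[:2]: print(round(d['conf'],2),rect(p,W,d['mask'],.066))
legs([(.426,-.009,.13,91.2)])
p,W=shot('top'); print(find('tub',p,W),find('lid',p,W))
```

```text
tub []
0.84 (array([ 0.4418, -0.0261,  0.0818,  0.0249]), 0.8)
0.57 (array([0.451 , 0.1853, 0.0413, 0.0194]), 2.7)
now [0.4404 0.0375 0.1297] 91.1 t 16.3 width 0.0453410537305523
shift [-4.6 -1.5 -0. ] turn -0.0
[(array([ 0.43 , -0.024,  0.   ]), 0.62)] [(array([ 0.604, -0.069, -0.001]), 0.91)]
```

View pics/w5.png

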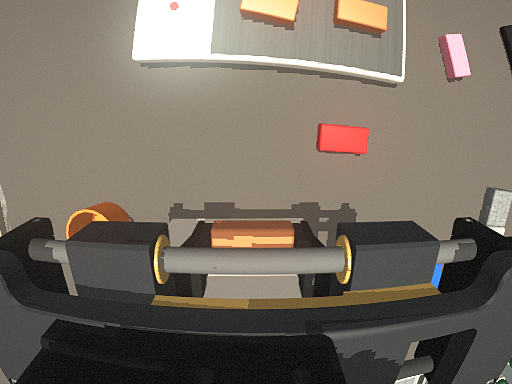

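The red look-alike is well clear, at (343,139). I'll lower the first block into the +y half of the tub.

Emit:
{"name": "send_rows", "arguments": {"rows": [[-2.4, -0.7, 0, 0, 0, 0, 1], [-2.3, -0.6, 0, 0, 0, 0, 1], [0, 0, 3, 0, 0, 0, 1], [0, 0, 3, 0, 0, 0, 1], [0, 0, 2.3, 0, 0, 0, 1], [0, 0, 0, 0, 0, 0, 1], [0, 0, 0, 0, 0, 0, 0.38], [0, 0, 0, 0, 0, 0, 0.35]]}}

```text
t: 17.45
tcp_pos: [0.4288, -0.0098, 0.2117]
orientation: [3.14, -0.0, 1.591]
wrist_force: [-0.8, -0.9, -0.1]
grip_width: 0.0543
grasp_force: 0.0
```

Emit:
{"name": "send_rows", "arguments": {"rows": [[0, 0, 0, 0, 0, 0, 0.31], [0, 0, -4, 0, 0, 0, 0.31], [0, 0, -4, 0, 0, 0, 0.31], [4, 0.6, 0, 0, 0, 0, 0.31], [5, 0.6, 0, 0, 0, 0, 0.31], [5, 0.6, 0, 0, 0, 0, 0.31], [5, 0.6, 0, 0, 0, 0, 0.31], [2, 0.6, 0, 0, 0, 0, 0.31]]}}

```text
t: 18.45
tcp_pos: [0.4538, 0.2037, 0.291]
orientation: [3.141, -0.001, 1.594]
wrist_force: [-0.5, -0.5, -0.7]
grip_width: 0.0598
grasp_force: 0.0
```

Run:
```python
from h import *
p,W=shot('wrist'); print(find('block0',p,W))
for b in blobs(p,W,.036,amin=150): print(b)
p,W=shot('top'); print(find('tub',p,W),find('lid',p,W)); cv2.imwrite('pics/t2.png',cv2.resize(p['pixels'][170:300,110:310],None,fx=4,fy=4,interpolation=cv2.INTER_CUBIC))
for b in blobs(p,W,.036): print(b)
for d in bot.trace('tub',p)[:1]: print('tub',round(d['conf'],2),rect(p,W,d['mask'],.066))
legs([(.451,.2045,.13,77.5),(.451,.2045,.04,77.5),(.451,.2045,.13,91.2),(.427,-.0375,.13,91.2),(.427,-.0375,.047,91.2)])
```

```text
[(array([0.454, 0.2  , 0.021]), 0.81), (array([0.462, 0.37 , 0.019]), 0.73), (array([0.651, 0.286, 0.   ]), 0.64), (array([0.522, 0.089, 0.001]), 0.63), (array([ 0.648,  0.191, -0.002]), 0.59), (array([0.537, 0.204, 0.019]), 0.56)]
((array([0.4582, 0.3619, 0.0481, 0.021 ]), 2.2), array([265.,   9.]))
((array([0.4623, 0.2883, 0.0456, 0.0238]), 24.3), array([265., 100.]))
((array([0.452 , 0.2069, 0.0455, 0.0265]), -12.1), array([249., 199.]))
((array([0.5295, 0.2069, 0.0479, 0.0258]), -5.2), array([340., 201.]))
[(array([ 0.426, -0.024, -0.001]), 0.59)] [(array([ 0.602, -0.065, -0.001]), 0.76)]
((array([ 0.4616, -0.793 ,  0.1605,  0.1112]), -89.0), array([487., 236.]))
((array([ 0.4265, -0.0103,  0.0423,  0.0196]), 1.0), array([249., 242.]))
((array([0.2894, 0.0007, 0.0609, 0.0587]), -44.4), array([245., 285.]))
tub 0.92 (array([ 0.4276, -0.0232,  0.153 ,  0.0644]), 0.8)
now [0.4543 0.1991 0.1268] 91.0 t 18.75 width 0.05998033044815955
shift [ 0.5 -0.3 -0.3] turn 0.24
shift [ 0. -0.  9.] turn -0.0
shift [ 0.  0. -9.] turn -0.24
shift [-24.1  -2.9  -0. ] turn -0.0
shift [ 0.  -0.   8.3] turn -0.0
```

View pics/t2.png

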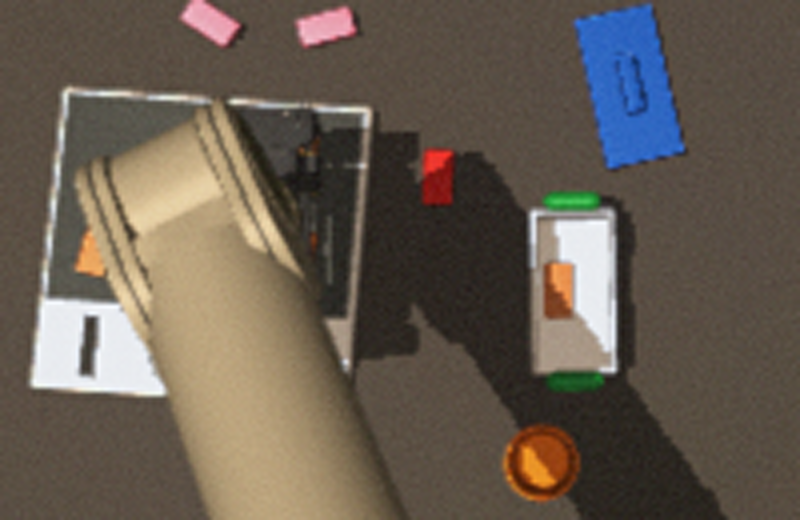

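The first block lies flat in the tub at crop (558,290). Now the block at (.451,.2045).

Emit:
{"name": "send_rows", "arguments": {"rows": [[0.5, -0.3, 0, 0, 0, 0, 0.31], [0, 0, 0, 0, 0, 0.12, 0.31], [0, 0, 2.7, 0, 0, 0.12, 0.31], [0, 0, 3, 0, 0, 0, 0.31], [0, 0, 3, 0, 0, 0, 0.31], [0, 0, 0, 0, 0, 0, 0.31], [0, 0, 0, 0, 0, 0, 1], [0, 0, 0, 0, 0, 0, 1]]}}

```text
t: 19.75
tcp_pos: [0.4509, 0.2055, 0.2039]
orientation: [3.142, -0.0, 1.351]
wrist_force: [0.5, 0.1, 0.1]
grip_width: 0.0473
grasp_force: 0.0
```

Emit:
{"name": "send_rows", "arguments": {"rows": [[0, 0, 0, 0, 0, 0, 1], [0, 0, -3, 0, 0, 0, 1], [0, 0, -3, 0, 0, -0.12, 1], [0, 0, -3, 0, 0, -0.12, 1], [-4.2, -0.5, 0, 0, 0, 0, 1], [-5, -0.6, 0, 0, 0, 0, 1], [-5, -0.6, 0, 0, 0, 0, 1], [-5, -0.6, 0, 0, 0, 0, 1]]}}

```text
t: 20.75
tcp_pos: [0.4314, 0.0117, 0.2939]
orientation: [3.141, -0.0, 1.591]
wrist_force: [1.3, 0.3, -0.4]
grip_width: 0.0457
grasp_force: 20.0
```

Emit:
{"name": "send_rows", "arguments": {"rows": [[-4.9, -0.6, 0, 0, 0, 0, 1], [0, 0, 0, 0, 0, 0, 1], [0, 0, 0, 0, 0, 0, 1], [0, 0, 3, 0, 0, 0, 1], [0, 0, 3, 0, 0, 0, 1], [0, 0, 2.3, 0, 0, 0, 1], [0, 0, 0, 0, 0, 0, 1], [0, 0, 0, 0, 0, 0, 1]]}}

```text
t: 21.75
tcp_pos: [0.4273, -0.0352, 0.2115]
orientation: [3.141, -0.0, 1.592]
wrist_force: [-0.1, -0.6, 0.3]
grip_width: 0.0456
grasp_force: 20.0
```

Run:
```python
from h import *
legs([(.427,-.0375,.047,91.2)])
```

```text
now [ 0.4275 -0.0351  0.0475] 91.2 t 21.75 width 0.04562325949474225
shift [-0.2 -0.1  0. ] turn 0.0
```

Holding at the tub; release, retreat and take the next block, at (.5297,.2055), yaw −3.

Emit:
{"name": "send_rows", "arguments": {"rows": [[-0.2, 0, 0, 0, 0, 0, 1], [0, 0, 0, 0, 0, 0, 0.4], [0, 0, 0, 0, 0, 0, 0.36], [0, 0, 0, 0, 0, 0, 0.31], [0, 0, -4, 0, 0, 0, 0.31], [0, 0, -4.3, 0, 0, 0, 0.31], [0, 0, 0, 0, 0, 0, 0.31], [0, 0, 0, 0, 0, 0, 0.31]]}}

```text
t: 22.75
tcp_pos: [0.4267, -0.0378, 0.2932]
orientation: [-3.141, -0.0, 1.591]
wrist_force: [-0.3, -0.3, -0.4]
grip_width: 0.0599
grasp_force: 0.0
```

Run:
```python
from h import *
p,W=shot('top')
for b in blobs(p,W,.036): print(b)
for d in bot.trace('tub',p)[:1]: print('tub',round(d['conf'],2),rect(p,W,d['mask'],.066))
legs([(.5297,.2055,.13,87),(.5297,.2055,.04,87),(.5297,.2055,.13,91.2),(.427,-.0095,.13,91.2),(.427,-.0095,.050,91.2)])
```

```text
((array([0.5299, 0.2048, 0.0477, 0.0256]), -7.0), array([184., 210.]))
((array([ 0.4616, -0.7931,  0.1603,  0.1112]), -89.0), array([487., 236.]))
((array([0.4611, 0.2873, 0.0474, 0.0247]), 24.3), array([158., 230.]))
((array([0.4572, 0.3677, 0.0464, 0.0255]), -12.8), array([134., 231.]))
now [ 0.4262 -0.0379  0.1286] 91.1 t 22.85 width 0.06031331131361646
shift [24.1 10.8 -0.1] turn 0.07
shift [-0. -0.  9.] turn -0.0
shift [ 0.  0. -9.] turn -0.07
shift [-21.3 -10.7  -0. ] turn -0.0
shift [ 0. -0.  8.] turn -0.0
```

Emit:
{"name": "send_rows", "arguments": {"rows": [[4, 1.8, 0, 0, 0, 0, 0.31], [4, 1.8, 0, 0, 0, 0, 0.31], [4, 1.8, 0, 0, 0, 0, 0.31], [4, 1.8, 0, 0, 0, 0, 0.31], [4, 1.8, 0, 0, 0, 0, 0.31], [4.1, 1.8, 0, 0, 0, 0.09, 0.31], [0, 0, 0, 0, 0, 0, 0.31], [0, 0, 0, 0, 0, 0, 0.31]]}}

```text
t: 23.85
tcp_pos: [0.5298, 0.2047, 0.2924]
orientation: [-3.14, 0.002, 1.501]
wrist_force: [-0.4, -0.4, 0.3]
grip_width: 0.0601
grasp_force: 0.0
```

Emit:
{"name": "send_rows", "arguments": {"rows": [[0, 0, 3, 0, 0, 0, 0.31], [0, 0, 3, 0, 0, 0, 0.31], [0, 0, 2.9, 0, 0, 0, 0.31], [0, 0, 0, 0, 0, 0, 0.31], [0, 0, 0, 0, 0, 0, 0.31], [0, 0, 0, 0, 0, 0, 1], [0, 0, 0, 0, 0, 0, 1], [0, 0, 0, 0, 0, 0, 1]]}}

```text
t: 24.85
tcp_pos: [0.53, 0.2051, 0.2048]
orientation: [3.142, -0.0, 1.501]
wrist_force: [0.7, 0.2, 0.3]
grip_width: 0.0458
grasp_force: 20.0
```

Emit:
{"name": "send_rows", "arguments": {"rows": [[0, 0, -3, 0, 0, 0, 1], [0, 0, -3, 0, 0, 0, 1], [0, 0, -3, 0, 0, -0.09, 1], [-4.3, -2.1, 0, 0, 0, 0, 1], [-4.3, -2.1, 0, 0, 0, 0, 1], [-4.3, -2.1, 0, 0, 0, 0, 1], [-4.3, -2.2, 0, 0, 0, 0, 1], [-4.1, -2.2, 0, 0, 0, 0, 1]]}}

```text
t: 25.85
tcp_pos: [0.4265, -0.0113, 0.2949]
orientation: [3.141, -0.0, 1.591]
wrist_force: [0.2, -0.4, 0.5]
grip_width: 0.0458
grasp_force: 20.0
```

Emit:
{"name": "send_rows", "arguments": {"rows": [[0, 0, 0, 0, 0, 0, 1], [0, 0, 0, 0, 0, 0, 1], [0, 0, 0, 0, 0, 0, 1], [0, 0, 2, 0, 0, 0, 1], [0, 0, 2, 0, 0, 0, 1], [0, 0, 0, 0, 0, 0, 1], [0, 0, 0, 0, 0, 0, 1], [0, 0, 0, 0, 0, 0, 1]]}}

```text
t: 26.85
tcp_pos: [0.4278, -0.0096, 0.2555]
orientation: [3.14, -0.0, 1.591]
wrist_force: [0.6, 0.2, -0.7]
grip_width: 0.0456
grasp_force: 20.0
```

Run:
```python
from h import *
legs([(.427,-.0095,.053,91.2)]); print(bot.state()['wrist_force'])
```

```text
now [ 0.428  -0.0096  0.0915] 91.2 t 26.85 width 0.04559331153283103
shift [ 0.  -0.1  3.8] turn -0.0
[ 0.55473552  0.16538389 -0.66665287]
```

Emit:
{"name": "send_rows", "arguments": {"rows": [[0, -0.1, 2, 0, 0, 0, 1], [0, 0, 1.7, 0, 0, 0, 1], [0, 0, 0, 0, 0, 0, 1], [0, 0, 0, 0, 0, 0, 0.4], [0, 0, 0, 0, 0, 0, 0.36], [0, 0, 0, 0, 0, 0, 0.31], [0, 0, -4, 0, 0, 0, 0.31], [0, 0, -3.6, 0, 0, 0, 0.31]]}}

```text
t: 27.85
tcp_pos: [0.4262, -0.0099, 0.2949]
orientation: [-3.141, 0.0, 1.591]
wrist_force: [0.0, 0.9, -0.6]
grip_width: 0.06
grasp_force: 0.0
```

Emit:
{"name": "send_rows", "arguments": {"rows": [[4.9, 0.6, 0, 0, 0, 0, 0.31], [4.9, 0.7, 0, 0, 0, 0, 0.31], [4.9, 0.7, 0, 0, 0, 0, 0.31], [4.9, 0.7, 0, 0, 0, 0, 0.31], [5, 0.7, 0, 0, 0, 0, 0.31], [5, 0.6, 0, 0, 0, -0.13, 0.31], [0, 0, 0, 0, 0, -0.14, 0.31], [0, 0, 0, 0, 0, -0.14, 0.31]]}}

```text
t: 28.85
tcp_pos: [0.4603, 0.2876, 0.2937]
orientation: [-3.141, 0.0, 2.007]
wrist_force: [-1.2, 0.5, 0.1]
grip_width: 0.0601
grasp_force: 0.0
```

Run:
```python
from h import *
p,W=shot('wrist')
for b in blobs(p,W,.036,amin=150): print(b)
p,W=shot('top')
for b in blobs(p,W,.036): print(b)
print(find('tub',p,W),find('lid',p,W))
legs([(.461,.2875,.04,114.5),(.461,.2875,.13,91.2),(.427,-.0375,.13,91.2),(.427,-.0375,.055,91.2)])
```

```text
((array([0.458 , 0.3686, 0.0455, 0.0238]), -13.5), array([291., 112.]))
((array([0.4615, 0.2902, 0.0456, 0.0252]), 24.9), array([254., 200.]))
((array([ 0.4616, -0.7931,  0.1603,  0.1112]), -89.0), array([487., 236.]))
((array([ 0.4265, -0.0103,  0.0423,  0.0196]), 1.0), array([249., 242.]))
((array([ 0.427 , -0.0381,  0.0423,  0.0229]), 1.0), array([257., 243.]))
((array([ 2.902e-01, -1.000e-04,  5.800e-02,  5.690e-02]), -89.0), array([245., 285.]))
[(array([ 0.427, -0.025,  0.001]), 0.75)] [(array([ 0.423, -0.014,  0.016]), 0.38)]
now [0.4605 0.2868 0.1299] 114.4 t 29.05 width 0.060097904378133754
shift [0.  0.1 9. ] turn -0.0
shift [ 0.  0. -9.] turn 0.41
shift [-32.4  -4.1  -0. ] turn -0.0
shift [ 0.  -0.   7.5] turn -0.0
```

Emit:
{"name": "send_rows", "arguments": {"rows": [[0.1, 0.1, 3, 0, 0, 0, 0.31], [0, 0, 3, 0, 0, 0, 0.31], [0, 0, 3, 0, 0, 0, 0.31], [0, 0, 0, 0, 0, 0, 0.31], [0, 0, 0, 0, 0, 0, 0.31], [0, 0, 0, 0, 0, 0, 1], [0, 0, 0, 0, 0, 0, 1], [0, 0, 0, 0, 0, 0, 1]]}}

```text
t: 30.05
tcp_pos: [0.4609, 0.2882, 0.2038]
orientation: [3.142, -0.0, 2.0]
wrist_force: [0.2, -0.5, 1.2]
grip_width: 0.0456
grasp_force: 20.0
```

Emit:
{"name": "send_rows", "arguments": {"rows": [[0, 0, -3, 0, 0, 0, 1], [0, 0, -3, 0, 0, 0.13, 1], [0, 0, -3, 0, 0, 0.14, 1], [0, 0, 0, 0, 0, 0.14, 1], [-5.4, -0.7, 0, 0, 0, 0, 1], [-5.4, -0.7, 0, 0, 0, 0, 1], [-5.4, -0.7, 0, 0, 0, 0, 1], [-5.4, -0.7, 0, 0, 0, 0, 1]]}}

```text
t: 31.05
tcp_pos: [0.4368, 0.0699, 0.2939]
orientation: [3.141, -0.0, 1.591]
wrist_force: [1.0, -0.2, 0.3]
grip_width: 0.0461
grasp_force: 20.0
```

Emit:
{"name": "send_rows", "arguments": {"rows": [[-5.4, -0.7, 0, 0, 0, 0, 1], [-5.4, -0.6, 0, 0, 0, 0, 1], [0, 0, 0, 0, 0, 0, 1], [0, 0, 0, 0, 0, 0, 1], [0, 0, 2, 0, 0, 0, 1], [0, 0, 2, 0, 0, 0, 1], [0, 0, 0, 0, 0, 0, 1], [0, 0, 0, 0, 0, 0, 1]]}}

```text
t: 32.05
tcp_pos: [0.4268, -0.0358, 0.2543]
orientation: [3.141, -0.0, 1.592]
wrist_force: [0.1, -0.2, 0.9]
grip_width: 0.0459
grasp_force: 20.0
```

Run:
```python
from h import *
legs([(.427,-.0375,.055,91.2),(.427,-.0375,.13,91.2),(.457,.3677,.13,77),(.457,.3677,.04,77)]); print(bot.state()['wrist_force'])
p,W=shot('top'); print(find('tub',p,W),find('lid',p,W))
```

```text
now [ 0.4268 -0.0358  0.0903] 91.2 t 32.05 width 0.045879935260658276
shift [-0.2  0.   3.5] turn 0.0
shift [ 0.   0.  -7.5] turn -0.0
shift [40.4  3.8  0. ] turn 0.25
shift [ 0. -0.  9.] turn -0.0
[ 0.12376955 -0.17821902  0.89438116]
[] [(array([ 0.638, -0.058, -0.001]), 0.88)]
```

The lid has been knocked to about (.638,−.058); I'll measure it again later. Release this block, then fetch the last one.

Emit:
{"name": "send_rows", "arguments": {"rows": [[-0.2, 0, 2, 0, 0, 0, 1], [0, 0, 1.5, 0, 0, 0, 1], [0, 0, 0, 0, 0, 0, 1], [0, 0, 0, 0, 0, 0, 0.4], [0, 0, 0, 0, 0, 0, 0.36], [0, 0, 0, 0, 0, 0, 0.31], [0, 0, -4, 0, 0, 0, 0.31], [0, 0, -3.5, 0, 0, 0, 0.31]]}}

```text
t: 33.2
tcp_pos: [0.4264, -0.0386, 0.295]
orientation: [-3.142, 0.0, 1.591]
wrist_force: [1.3, 0.1, 0.0]
grip_width: 0.0596
grasp_force: 0.0
```

Emit:
{"name": "send_rows", "arguments": {"rows": [[5, 0.5, 0, 0, 0, 0, 0.31], [5, 0.5, 0, 0, 0, 0, 0.31], [5, 0.5, 0, 0, 0, 0, 0.31], [5, 0.5, 0, 0, 0, 0, 0.31], [5, 0.5, 0, 0, 0, 0, 0.31], [5, 0.4, 0, 0, 0, 0, 0.31], [5, 0.4, 0, 0, 0, 0, 0.31], [5.4, 0.5, 0, 0, 0, 0.12, 0.31]]}}

```text
t: 34.2
tcp_pos: [0.4565, 0.3675, 0.294]
orientation: [3.141, -0.0, 1.468]
wrist_force: [1.4, -0.2, 0.3]
grip_width: 0.0604
grasp_force: 0.0
```

Emit:
{"name": "send_rows", "arguments": {"rows": [[0, 0, 0, 0, 0, 0.13, 0.31], [0, 0, 0, 0, 0, 0, 0.31], [0, 0, 0, 0, 0, 0, 0.31], [0, 0, 3, 0, 0, 0, 0.31], [0, 0, 3, 0, 0, 0, 0.31], [0, 0, 0, 0, 0, 0, 0.31], [0, 0, 0, 0, 0, 0, 0.31], [0, 0, 0, 0, 0, 0, 0.31]]}}

```text
t: 35.2
tcp_pos: [0.4568, 0.3663, 0.2353]
orientation: [3.14, -0.002, 1.341]
wrist_force: [0.0, 0.5, 0.2]
grip_width: 0.0601
grasp_force: 0.0
```

Run:
```python
from h import *
p,W=shot('wrist')
for b in blobs(p,W,.036,amin=150): print(b)
p,W=shot('top'); print(find('tub',p,W),find('lid',p,W)); cv2.imwrite('pics/t3.png',cv2.resize(p['pixels'][150:300,110:310],None,fx=4,fy=4,interpolation=cv2.INTER_CUBIC))
for b in blobs(p,W,.036,amin=40): print(b)
legs([(.457,.3677,.04,77),(.457,.3677,.13,91.2),(.427,-.0235,.13,91.2),(.427,-.0235,.07,91.2)])
```

```text
((array([0.4586, 0.3707, 0.0456, 0.0268]), -13.2), array([252., 221.]))
[(array([ 0.427, -0.024, -0.002]), 0.83)] [(array([ 0.635, -0.058, -0.002]), 0.58)]
((array([ 0.4616, -0.7926,  0.1614,  0.1112]), -89.0), array([487., 236.]))
((array([ 0.4265, -0.0103,  0.0423,  0.0196]), 1.0), array([249., 242.]))
((array([ 0.427 , -0.0381,  0.0423,  0.0229]), 1.0), array([258., 243.]))
((array([ 2.902e-01, -1.000e-04,  5.800e-02,  5.690e-02]), -89.0), array([245., 284.]))
now [0.4566 0.3664 0.0704] 76.8 t 35.4 width 0.060159012541508856
shift [0.1 0.  3. ] turn -0.0
shift [ 0.  0. -9.] turn -0.25
shift [-39.   -3.8  -0. ] turn -0.0
shift [ 0. -0.  6.] turn -0.0
```

View pics/t3.png

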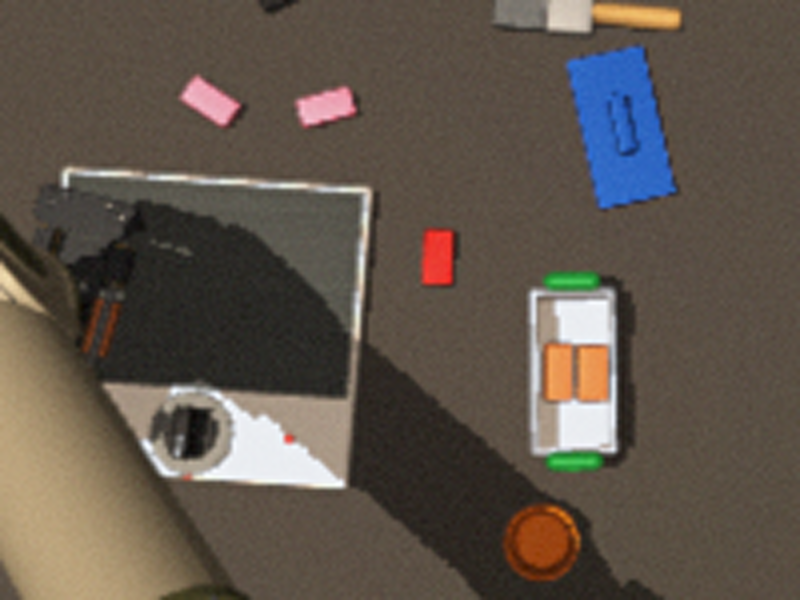

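The four blocks are stacked flat, two by two (crop (575,372)). The fifth goes flat on top, its top at about 51 mm, below the 56 mm plug level.

Emit:
{"name": "send_rows", "arguments": {"rows": [[0.1, 0, 1.5, 0, 0, 0, 0.31], [0, 0, 1.5, 0, 0, 0, 0.31], [0, 0, 0, 0, 0, 0, 0.31], [0, 0, 0, 0, 0, 0, 0.31], [0, 0, 0, 0, 0, 0, 1], [0, 0, 0, 0, 0, 0, 1], [0, 0, 0, 0, 0, 0, 1], [0, 0, 0, 0, 0, 0, 1]]}}

```text
t: 36.4
tcp_pos: [0.4566, 0.3671, 0.2037]
orientation: [-3.142, -0.0, 1.341]
wrist_force: [0.1, 0.7, 0.2]
grip_width: 0.0459
grasp_force: 20.0
```

Emit:
{"name": "send_rows", "arguments": {"rows": [[0, 0, -3, 0, 0, 0, 1], [0, 0, -3, 0, 0, -0.12, 1], [0, 0, -3, 0, 0, -0.13, 1], [0, 0, 0, 0, 0, 0, 1], [-4.9, -0.5, 0, 0, 0, 0, 1], [-4.9, -0.5, 0, 0, 0, 0, 1], [-4.9, -0.5, 0, 0, 0, 0, 1], [-4.9, -0.5, 0, 0, 0, 0, 1]]}}

```text
t: 37.4
tcp_pos: [0.44, 0.169, 0.293]
orientation: [-3.141, 0.0, 1.589]
wrist_force: [0.6, 0.8, -0.7]
grip_width: 0.0461
grasp_force: 20.0
```

Emit:
{"name": "send_rows", "arguments": {"rows": [[-4.9, -0.5, 0, 0, 0, 0, 1], [-4.9, -0.5, 0, 0, 0, 0, 1], [-4.8, -0.4, 0, 0, 0, 0, 1], [-4.8, -0.4, 0, 0, 0, 0, 1], [0, 0, 0, 0, 0, 0, 1], [0, 0, 2, 0, 0, 0, 1], [0, 0, 2, 0, 0, 0, 1], [0, 0, 0, 0, 0, 0, 1]]}}

```text
t: 38.4
tcp_pos: [0.4257, -0.0229, 0.2523]
orientation: [-3.138, 0.0, 1.591]
wrist_force: [-0.3, 0.4, 0.5]
grip_width: 0.0458
grasp_force: 20.0
```

Run:
```python
from h import *
legs([(.427,-.0235,.06,91.2)]); print(bot.state()['wrist_force'])
```

```text
now [ 0.4251 -0.0229  0.0883] 91.1 t 38.4 width 0.045767071036179365
shift [-0.1  0.2  2.8] turn -0.0
[-0.32781303  0.35202955  0.53449826]
```

Emit:
{"name": "send_rows", "arguments": {"rows": [[0, 0.2, 1.5, 0, 0, 0, 1], [0, 0, 1.2, 0, 0, 0, 1], [0, 0, 0, 0, 0, 0, 1], [0, 0, 0, 0, 0, 0, 0.4], [0, 0, 0, 0, 0, 0, 0.36], [0, 0, 0, 0, 0, 0, 0.31], [0, 0, -4, 0, 0, 0, 0.31], [0, 0, -5, 0, 0, 0, 0.31]]}}

```text
t: 39.4
tcp_pos: [0.4279, -0.0236, 0.3174]
orientation: [-3.14, 0.0, 1.591]
wrist_force: [1.1, -0.4, 0.4]
grip_width: 0.0597
grasp_force: 0.0
```

Emit:
{"name": "send_rows", "arguments": {"rows": [[0, 3, 0, 0, 0, 0.18, 0.31], [0.5, 3, 0, 0, 0, 0.18, 0.31], [1.1, 2.8, 0, 0, 0, 0.18, 0.31], [1.6, 2.6, 0, 0, 0, 0.18, 0.31], [2, 2.2, 0, 0, 0, 0.18, 0.31], [2.4, 1.8, 0, 0, 0, 0.18, 0.31], [2.7, 1.3, 0, 0, 0, 0.18, 0.31], [0, 0, 0, 0, 0, 0.15, 0.31]]}}

```text
t: 40.4
tcp_pos: [0.6403, -0.0158, 0.3162]
orientation: [3.141, 0.0, 0.176]
wrist_force: [-0.7, -0.7, -0.5]
grip_width: 0.0605
grasp_force: 0.0
```

Run:
```python
from h import *
p,W=shot('top'); print(find('tub',p,W),find('lid',p,W)); cv2.imwrite('pics/t4.png',cv2.resize(p['pixels'][130:290,180:380],None,fx=4,fy=4,interpolation=cv2.INTER_CUBIC))
for n,z in (('tub',.066),('lid',.015),('bay',.01)):
  for d in bot.trace(n,p)[:1]: print(n,round(d['conf'],2),rect(p,W,d['mask'],z))
p,W=shot('wrist'); print(find('lid',p,W))
for d in bot.trace('lid',p)[:1]: print('lid',round(d['conf'],2),rect(p,W,d['mask'],.015))
for b in blobs(p,W,.051,amin=40): print(b)
legs([(.637,-.058,.12,11)])
```

```text
[(array([ 0.427, -0.021,  0.004]), 0.39)] []
tub 0.47 (array([ 0.3958, -0.0527,  0.0633,  0.0064]), 0.8)
lid 0.48 (array([ 0.6102, -0.0843,  0.0788,  0.0404]), 0.8)
bay 0.64 (array([ 0.6235, -0.2956,  0.1632,  0.0954]), 7.3)
[(array([ 0.637, -0.058, -0.001]), 0.71)]
lid 0.57 (array([ 0.6432, -0.0573,  0.1159,  0.0652]), 13.2)
now [ 0.6389 -0.0164  0.153 ] 10.4 t 40.85 width 0.060058873040053785
shift [-0.9  4.1  3.3] turn -0.01
```

View pics/t4.png

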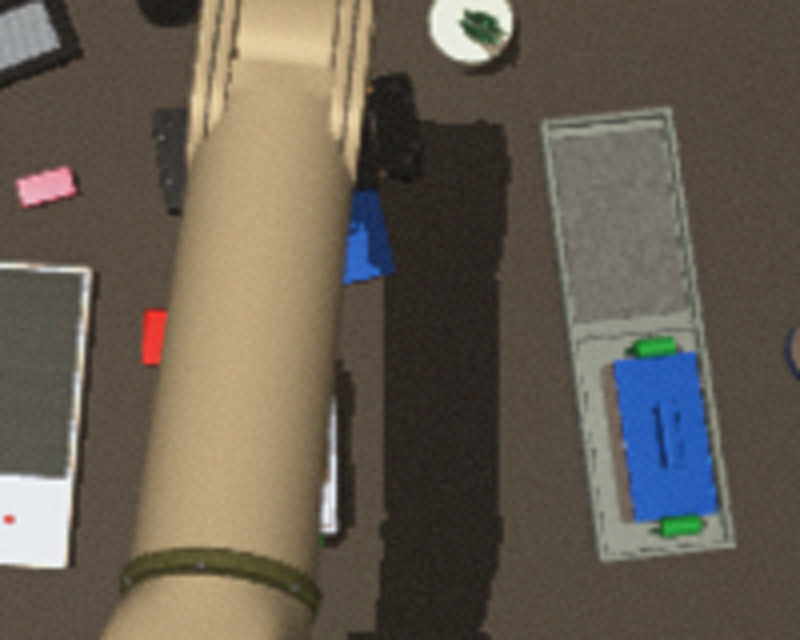

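Emit:
{"name": "send_rows", "arguments": {"rows": [[-0.5, 2, 1.6, 0, 0, 0, 0.31], [-0.4, 2.1, 1.6, 0, 0, 0, 0.31], [0, 0, 0, 0, 0, -0.04, 0.31], [0, 0, 0, 0, 0, 0, 0.31], [0, 0, 0, 0, 0, 0, 0.31], [0, 0, 0, 0, 0, 0, 0.31], [0, 0, 0, 0, 0, 0, 0.31], [0, 0, 0, 0, 0, 0, 0.31]]}}

```text
t: 41.85
tcp_pos: [0.6375, -0.0582, 0.2848]
orientation: [-3.141, -0.0, 0.221]
wrist_force: [-0.3, 0.0, 0.3]
grip_width: 0.0603
grasp_force: 0.0
```

```bash
cat >> h.py <<'E'
def blue(p,W,z,lo=(105,120,40),hi=(125,255,255),amin=150): return blobs(p,W,z,lo,hi,amin)
E
python3 - <<'E'
from h import *
p,W=shot('wrist'); cv2.imwrite('pics/w6.png',p['pixels']); print(find('lid',p,W),find('tub',p,W))
for d in bot.trace('lid',p)[:1]: print('lid',round(d['conf'],2),rect(p,W,d['mask'],.015))
for b in blue(p,W,.015): print('wb',b)
legs([(.637,-.058,.12,13)])
q,V=shot('scene'); print(find('lid',q,V),find('tub',q,V))
for b in blue(q,V,.015): print('sb',b)
for b in blobs(q,V,.05,amin=20): print(b)
cv2.imwrite('pics/s6.png',q['pixels'])
i=cv2.resize(p['pixels'],(512,384)); cv2.imwrite('pics/m6.png',np.vstack([i[100:300],q['pixels'][80:280]]))
E
```

```text
[(array([ 0.636, -0.06 , -0.002]), 0.9)] []
lid 0.66 (array([ 0.6455, -0.0567,  0.1111,  0.0665]), 13.6)
wb ((array([ 0.6454, -0.0568,  0.1106,  0.0656]), 13.3), array([253., 186.]))
now [ 0.6375 -0.0583  0.1207] 12.7 t 42.05 width 0.060087985436956974
shift [-0.  -0.   0.1] turn -0.01
[(array([ 0.635, -0.058, -0.001]), 0.62), (array([ 0.463,  0.284, -0.001]), 0.37)] [(array([ 0.426, -0.022, -0.   ]), 0.6)]
sb ((array([ 0.4611, -0.5377,  0.0996,  0.0628]), 54.1), array([135., 103.]))
sb ((array([ 0.3985, -0.3579,  0.139 ,  0.0717]), 7.1), array([192., 108.]))
sb ((array([ 0.6376, -0.0589,  0.1315,  0.0671]), 13.6), array([238., 204.]))
((array([ 0.3654, -0.7933,  0.4755,  0.1709]), 70.2), array([87., 52.]))
((array([0.309 , 0.0088, 0.0918, 0.0597]), 24.0), array([311., 121.]))
((array([ 0.4403, -0.0217,  0.0647,  0.0479]), -2.5), array([283., 149.]))
```

View pics/m6.png

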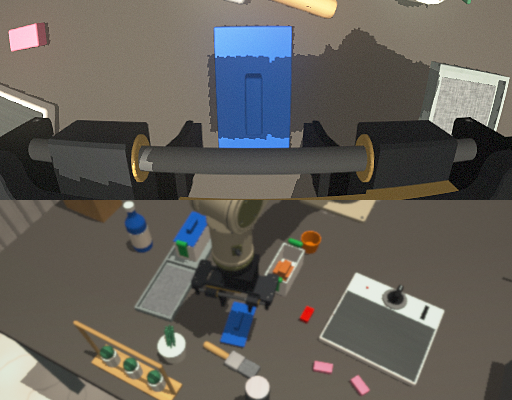

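The bar is centred between the fingers and lined up with them (upper view, 253,105), and the scene view shows the blocks in the tub. Grip the lid.

Emit:
{"name": "send_rows", "arguments": {"rows": [[0, 0, 3, 0, 0, 0, 0.31], [0, 0, 3, 0, 0, 0, 0.31], [0, 0, 1.5, 0, 0, -0.01, 0.31], [0, 0, 1, 0, 0, 0, 0.31], [0, 0, 0, 0, 0, 0, 0.31], [0, 0, 0, 0, 0, 0, 1], [0, 0, 0, 0, 0, 0, 1], [0, 0, 0, 0, 0, 0, 1]], "force": 50}}

```text
t: 43.2
tcp_pos: [0.6376, -0.0583, 0.2002]
orientation: [-3.142, -0.001, 0.231]
wrist_force: [0.2, -0.7, 0.5]
grip_width: 0.0376
grasp_force: 0.0
```

Emit:
{"name": "send_rows", "arguments": {"rows": [[0, 0, 0, 0, 0, 0, 1], [0, 0, 0, 0, 0, 0, 1], [0, 0, 0, 0, 0, 0, 1], [0, 0, -3, 0, 0, 0, 1], [0, 0, -4, 0, 0, 0, 1], [0, 0, -4, 0, 0, 0, 1], [0, 0, -2, 0, 0, 0, 1], [0, 0, 0, 0, 0, 0, 1]]}}

```text
t: 44.2
tcp_pos: [0.6377, -0.0584, 0.3304]
orientation: [3.141, -0.002, 0.231]
wrist_force: [-0.6, 0.7, -1.9]
grip_width: 0.0133
grasp_force: 50.0
```

Run:
```python
from h import *
p,W=shot('wrist'); print(find('lid',p,W))
for b in blue(p,W,.016+.13): print('wb',b)
print('tub',find('tub',p,W))
legs([(.427,-.0235,.166,1)])
q,V=shot('scene'); print(find('tub',q,V))
```

```text
[(array([ 0.638, -0.057,  0.129]), 0.64)]
wb ((array([ 0.6658, -0.0516,  0.0698,  0.0655]), 13.2), array([255., 182.]))
wb ((array([ 0.6037, -0.0664,  0.0193,  0.0181]), -76.8), array([252., 287.]))
wb ((array([ 0.5573, -0.2153,  0.0207,  0.0191]), 13.2), array([407., 353.]))
wb ((array([ 0.5212, -0.2366,  0.0486,  0.0136]), 85.9), array([409., 380.]))
tub [(array([ 0.622, -0.297,  0.007]), 0.24)]
now [ 0.6366 -0.0581  0.1637] 13.2 t 44.35 width 0.013418811350828667
shift [-19.6  -8.2  -0.2] turn 0.21
[(array([ 0.425, -0.022, -0.002]), 0.71), (array([ 0.822,  0.093, -0.001]), 0.55)]
```

Run:
```python
from h import *
p,W=shot('top'); K=np.array(p['K'])
for f,ox,oy in (('t2',110,170),('t3',110,150)):
    im=cv2.imread(f'pics/{f}.png'); m=cv2.inRange(cv2.cvtColor(im,cv2.COLOR_BGR2HSV),(45,100,50),(80,255,255))
    n,l,s,c=cv2.connectedComponentsWithStats(m); P=[]
    for i in range(1,n):
        if s[i,4]<300: continue
        uv=(c[i]+.5)/4-.5+[ox,oy]; P.append(back(p,W,uv,.082)[0])
        print(f,s[i],uv.round(1),P[-1].round(4))
    d=P[0]-P[-1]; print((P[0]+P[-1])/2,np.linalg.norm(d),np.degrees(np.arctan2(d[1],d[0])))
q,V=shot('scene'); P=[]
m=cv2.inRange(cv2.cvtColor(q['pixels'],cv2.COLOR_BGR2HSV),(45,100,50),(80,255,255)); n,l,s,c=cv2.connectedComponentsWithStats(m)
for i in range(1,n):
    if s[i,4]>15: print(s[i],c[i].round(1),back(q,V,c[i],.078).round(4))
```

```text
t2 [ 542  191   60   19 1010] [252.6 219.6] [ 0.4972 -0.0208  0.082 ]
t2 [ 546  373   59   20 1004] [253.2 265.1] [ 0.3542 -0.0255  0.082 ]
[ 0.42568951 -0.02315139  0.082     ] 0.14311567261492783 1.8458303688922015
t3 [ 543  271   59   19 1007] [252.6 219.6] [ 0.4972 -0.021   0.082 ]
t3 [ 544  452   61   21 1047] [253.2 265. ] [ 0.3543 -0.0253  0.082 ]
[ 0.42573221 -0.02314752  0.082     ] 0.143028215510903 1.7476703784634728
[ 55  54  30  24 293] [69.9 65.9] [[ 0.4693 -0.7696  0.078 ]]
[197  87  10   7  47] [201.4  90. ] [[ 0.3694 -0.3324  0.078 ]]
[288 118  15   9  83] [294.9 122.2] [[ 0.358 -0.024  0.078]]
[176 121  12  16 118] [182.  127.5] [[ 0.5236 -0.3017  0.078 ]]
[274 156   8  14  64] [277.3 162. ] [[ 0.5086 -0.0072  0.078 ]]
[165 207   9  18 105] [169.2 214.8] [[ 0.7758 -0.1737  0.078 ]]
[101 227  12  11 103] [106.4 231.8] [[ 0.884  -0.2814  0.078 ]]
[124 239  12  11  97] [129.6 244. ] [[ 0.8838 -0.2121  0.078 ]]
[148 251  12  12 102] [153.3 256.5] [[ 0.884  -0.1439  0.078 ]]
```

Emit:
{"name": "send_rows", "arguments": {"rows": [[-3.9, -1.6, 0, 0, 0, 0, 1], [-4, -1.7, 0, 0, 0, 0, 1], [-4, -1.7, 0, 0, 0, 0, 1], [-4, -1.6, 0, 0, 0, 0, 1], [-3.8, -1.6, 0, 0, 0, 0.1, 1], [0, 0, 0, 0, 0, 0.106, 1], [0, 0, 0, 0, 0, 0, 1], [0, 0, 0, 0, 0, 0, 1]]}}

```text
t: 45.55
tcp_pos: [0.4272, -0.0237, 0.3296]
orientation: [3.141, 0.0, 0.027]
wrist_force: [-0.2, -0.6, -0.1]
grip_width: 0.0136
grasp_force: 50.0
```

Run:
```python
from h import *
legs([(.4262,-.0232,.115,1.4)])
q,V=shot('scene'); print(find('tub',q,V),find('lid',q,V))
p,W=shot('wrist')
for b in blobs(p,W,.082,(45,100,50),(80,255,255),40): print(b)
```

```text
now [ 0.4272 -0.0237  0.1656] 1.5 t 45.55 width 0.0135520153557834
shift [-0.1 -0.1  5.1] turn 0.0
[(array([ 0.43 , -0.024, -0.001]), 0.96), (array([ 0.442, -0.319,  0.001]), 0.43), (array([ 0.429, -0.021,  0.034]), 0.31)] [(array([ 0.425, -0.022,  0.13 ]), 0.61)]
((array([ 0.498 , -0.0207,  0.0441,  0.0146]), -88.6), array([251., 116.]))
((array([ 0.513 , -0.2663,  0.0417,  0.0072]), 87.6), array([500., 126.]))
```

Emit:
{"name": "send_rows", "arguments": {"rows": [[-0.1, -0.05, 2, 0, 0, 0, 1], [0, 0, 2, 0, 0, 0, 1], [0, 0, 1, 0, 0, 0, 1], [0, 0, 0, 0, 0, 0, 1], [0, 0, 0, 0, 0, 0, 1], [0, 0, 0.4, 0, 0, 0, 1], [0, 0, 0.4, 0, 0, 0, 1], [0, 0, 0, 0, 0, 0, 1]]}}

```text
t: 46.75
tcp_pos: [0.4264, -0.023, 0.2721]
orientation: [-3.141, -0.001, 0.025]
wrist_force: [2.6, -0.3, 4.2]
grip_width: 0.0137
grasp_force: 50.0
```

Run:
```python
from h import *
legs([(.4262,-.0232,.092,1.4)]); s=bot.state(); print(s['wrist_force'],s['wrist_torque'])
```

```text
now [ 0.4266 -0.023   0.1081] 1.4 t 46.75 width 0.013727676710338484
shift [-0.   0.   1.6] turn 0.0
[ 2.55713812 -0.29475446  4.15822155] [-0.0273951   0.09822117 -0.05131456]
```

Contact at exactly the expected height (lid origin at about 72 mm). Now I press step by step.

Emit:
{"name": "send_rows", "arguments": {"rows": [[0, 0, 0.3, 0, 0, 0, 1], [0, 0, 0.3, 0, 0, 0, 1], [0, 0, 0.3, 0, 0, 0, 1], [0, 0, 0.3, 0, 0, 0, 1], [0, 0, 0.3, 0, 0, 0, 1], [0, 0, 0.2, 0, 0, 0, 1], [0, 0, 0, 0, 0, 0, 1], [0, 0, 0, 0, 0, 0, 1]]}}

```text
t: 47.75
tcp_pos: [0.4255, -0.0232, 0.2555]
orientation: [-3.141, 0.002, 0.024]
wrist_force: [-9.8, -1.2, 25.1]
grip_width: 0.014
grasp_force: 50.0
```

Run:
```python
from h import *
legs([(.4262,-.0232,.092,1.4)]); s=bot.state(); print(s['wrist_force'],s['wrist_torque'])
```

```text
now [ 0.4251 -0.0231  0.0915] 1.4 t 47.75 width 0.013951362086954858
shift [ 0.1  0.  -0. ] turn 0.0
[-9.82165855 -1.17887647 25.0828295 ] [-0.15952901  2.37105634  0.00908568]
```

Emit:
{"name": "send_rows", "arguments": {"rows": [[0, 0, 0.1, 0, 0, 0, 1], [0, 0, 0.1, 0, 0, 0, 1], [0, 0, 0, 0, 0, 0, 1], [0, 0, 0, 0, 0, 0, 1], [0, 0, -0.1, 0, 0, 0, 1], [0, 0, -0.1, 0, 0, 0, 1], [0, 0, -0.1, 0, 0, 0, 1], [0, 0, 0, 0, 0, 0, 1]]}}

```text
t: 48.75
tcp_pos: [0.4254, -0.0231, 0.2556]
orientation: [-3.141, 0.002, 0.025]
wrist_force: [-4.1, 0.1, 9.5]
grip_width: 0.0138
grasp_force: 50.0
```

Run:
```python
from h import *
legs([(.4262,-.0232,.092,1.4)]); s=bot.state(); print(s['wrist_force'],s['wrist_torque'])
q,V=shot('scene'); print(find('tub',q,V),find('lid',q,V)); p,W=shot('wrist'); print(find('lid',p,W))
cv2.imwrite('pics/m7.png',np.hstack([cv2.resize(q['pixels'][90:190,220:350],None,fx=3,fy=3,interpolation=cv2.INTER_CUBIC),cv2.resize(p['pixels'][60:260,150:350],(300,300))]))
```

```text
now [ 0.425  -0.0231  0.0916] 1.4 t 48.75 width 0.01377977946581558
shift [ 0.1  0.  -0. ] turn 0.0
[-4.14746245  0.14902405  9.48328329] [-0.11335302  0.92103404 -0.04697276]
[(array([ 0.426, -0.021, -0.002]), 0.58)] [(array([ 0.423, -0.019,  0.058]), 0.95)]
[(array([ 0.422, -0.023,  0.056]), 0.86)]
```

View pics/m7.png

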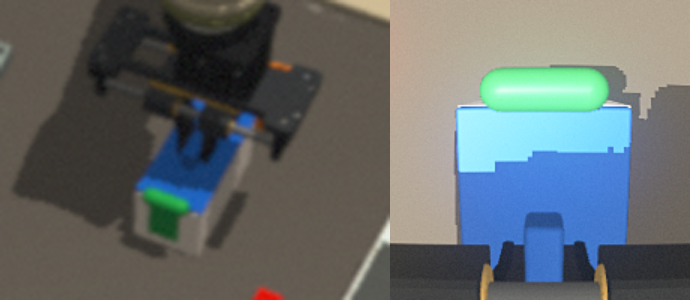

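Both views agree that the lid is level at its home height (origin about 56 mm) with the clip over it. Lift by the grip bar and check.

Emit:
{"name": "send_rows", "arguments": {"rows": [[0, 0, -0.5, 0, 0, 0, 1], [0, 0, -1.5, 0, 0, 0, 1], [0, 0, -2.5, 0, 0, 0, 1], [0, 0, -2.5, 0, 0, 0, 1], [0, 0, -2.5, 0, 0, 0, 1], [0, 0, -2, 0, 0, 0, 1], [0, 0, 0, 0, 0, 0, 1], [0, 0, 0, 0, 0, 0, 1]], "force": 60}}

```text
t: 50.0
tcp_pos: [0.4256, -0.0231, 0.37]
orientation: [3.142, 0.001, 0.025]
wrist_force: [-0.8, -0.1, -3.0]
grip_width: 0.0134
grasp_force: 60.0
```

Run:
```python
from h import *
legs([(.625,-.297,.207,7.6),(.625,-.297,.0966,7.6)]); s=bot.state(); print(s['wrist_force'],s['wrist_torque'])
q,V=shot('scene'); print(find('tub',q,V),find('lid',q,V)); p,W=shot('top'); print(find('bay',p,W),find('full_tub',p,W),find('plant',p,W),find('bottle',p,W))
```

```text
now [ 0.4254 -0.0231  0.206 ] 1.4 t 50.0 width 0.013380030592344473
shift [19.3 27.9 -0.1] turn -0.11
shift [ 0. -0. 11.] turn -0.0
[-0.82817822 -0.05227251 -2.98474594] [-0.0682875   0.21074955 -0.024319  ]
[(array([ 0.423, -0.026,  0.113]), 0.64)] [(array([ 0.422, -0.018,  0.168]), 0.92)]
[(array([ 0.628, -0.3  ,  0.001]), 0.88)] [(array([ 0.444, -0.315,  0.006]), 0.68)] [(array([ 0.785, -0.166, -0.003]), 0.88)] [(array([ 0.521, -0.46 , -0.003]), 0.6), (array([0.812, 0.094, 0.   ]), 0.45)]
```

Emit:
{"name": "send_rows", "arguments": {"rows": [[1.6, 2.3, 0, 0, 0, 0, 1], [2.4, 3.5, 0, 0, 0, 0, 1], [2.8, 4, 0, 0, 0, 0, 1], [2.8, 4, 0, 0, 0, 0, 1], [2.8, 4, 0, 0, 0, 0, 1], [2.8, 4, 0, 0, 0, 0, 1], [2.4, 3.6, 0, 0, 0, -0.05, 1], [1.7, 2.5, 0, 0, 0, -0.06, 1]]}}

```text
t: 51.4
tcp_pos: [0.6278, -0.2979, 0.3696]
orientation: [3.141, 0.001, 0.136]
wrist_force: [-0.5, -0.4, -4.1]
grip_width: 0.0133
grasp_force: 60.0
```

Emit:
{"name": "send_rows", "arguments": {"rows": [[0, 0, 0, 0, 0, 0, 1], [0, 0, 0, 0, 0, 0, 1], [0, 0, 0, 0, 0, 0, 1], [0, 0, 0, 0, 0, 0, 1], [0, 0, 2, 0, 0, 0, 1], [0, 0, 2, 0, 0, 0, 1], [0, 0, 0, 0, 0, 0, 1], [0, 0, 0, 0, 0, 0, 1]]}}

```text
t: 52.4
tcp_pos: [0.627, -0.2964, 0.3307]
orientation: [3.142, 0.0, 0.135]
wrist_force: [1.7, 0.6, -4.0]
grip_width: 0.0131
grasp_force: 60.0
```

Run:
```python
from h import *
legs([(.626,-.2975,.0966,7.6)]); s=bot.state(); print(s['wrist_force'],s['wrist_torque'],s['qpos'].round(2))
q,V=shot('scene'); print('tub',find('tub',q,V),'lid',find('lid',q,V)); print('bay',find('bay',q,V))
p,W=shot('wrist'); print('w lid',find('lid',p,W),'tub',find('tub',p,W),'bay',find('bay',p,W))
```

```text
now [ 0.627  -0.2964  0.1667] 7.7 t 52.4 width 0.013098871774664227
shift [-0.1  0.1  7. ] turn 0.0
[ 1.66539444  0.55239467 -4.02948435] [-0.06006686  0.12007424 -0.0257821 ] [-0.    0.57  0.56  1.38 -0.31  1.28 -0.86]
tub [(array([ 0.625, -0.298,  0.074]), 0.77)] lid [(array([ 0.624, -0.295,  0.129]), 0.66)]
bay [(array([ 0.789, -0.169, -0.002]), 0.69), (array([ 0.623, -0.297,  0.001]), 0.68)]
w lid [(array([ 0.625, -0.294,  0.133]), 0.95)] tub [(array([ 0.623, -0.295,  0.13 ]), 0.21)] bay []
```

Emit:
{"name": "send_rows", "arguments": {"rows": [[-0.1, 0.1, 2, 0, 0, 0, 1], [0, 0, 2, 0, 0, 0, 1], [0, 0, 1.5, 0, 0, 0, 1], [0, 0, 1, 0, 0, 0, 1], [0, 0, 0.2, 0, 0, 0, 1], [0, 0, 0.2, 0, 0, 0, 1], [0, 0, 0, 0, 0, 0, 1], [0, 0, 0, 0, 0, 0, 1]]}}

```text
t: 53.8
tcp_pos: [0.6263, -0.2975, 0.2622]
orientation: [3.141, -0.001, 0.135]
wrist_force: [-0.6, -0.2, -3.7]
grip_width: 0.0131
grasp_force: 60.0
```

Run:
```python
from h import *
legs([(.626,-.2975,.0966,7.6)]); s=bot.state(); print(s['wrist_force'],s['wrist_torque'])
q,V=shot('scene'); print('tub',find('tub',q,V),'lid',find('lid',q,V))
```

```text
now [ 0.6264 -0.2975  0.0982] 7.7 t 53.8 width 0.013115317924771223
shift [-0.  -0.   0.2] turn 0.0
[-0.61193039 -0.21888559 -3.74072604] [-0.03006847  0.14402975  0.05443784]
tub [(array([ 0.624, -0.296,  0.005]), 0.91)] lid [(array([ 0.627, -0.296,  0.063]), 0.95)]
```

Emit:
{"name": "send_rows", "arguments": {"rows": [[0, 0, 0.1, 0, 0, 0, 1], [0, 0, 0.1, 0, 0, 0, 1], [0, 0, 0, 0, 0, 0, 1], [0, 0, 0, 0, 0, 0, 0.75], [0, 0, 0, 0, 0, 0, 0.6], [0, 0, 0, 0, 0, 0, 0.5], [0, 0, 0, 0, 0, 0, 0.5], [0, 0, 0, 0, 0, 0, 0.5]]}}

```text
t: 54.95
tcp_pos: [0.6262, -0.2974, 0.2597]
orientation: [-3.142, -0.0, 0.135]
wrist_force: [-0.0, -0.4, -0.3]
grip_width: 0.0429
grasp_force: 0.0
```

Emit:
{"name": "send_rows", "arguments": {"rows": [[0, 0, -1, 0, 0, 0, 0.5], [0, 0, -3, 0, 0, 0, 0.5], [0, 0, -4, 0, 0, 0, 0.5], [0, 0, -4, 0, 0, 0, 0.5], [-4, -2, -2, 0, 0, 0, 0.5], [-4, -4, 0, 0, 0, 0, 0.5], [-4, -5, 0, 0, 0, 0, 0.5], [-4, -5, 0, 0, 0, 0, 0.5]]}}

```text
t: 55.95
tcp_pos: [0.4468, -0.1616, 0.4002]
orientation: [3.142, -0.001, 0.135]
wrist_force: [-0.8, 0.5, 1.3]
grip_width: 0.0437
grasp_force: 0.0
```

Emit:
{"name": "send_rows", "arguments": {"rows": [[-2, -5, 0, 0, 0, 0, 0.5], [0, -5, 0, 0, 0, 0, 0.5], [0, -5, 0, 0, 0, 0, 0.5], [0, -5, 0, 0, 0, 0, 0.5], [0, -5, 0, 0, 0, 0, 0.5], [0, 0, 0, 0, 0, 0, 0.5], [0, 0, 0, 0, 0, 0, 0.5], [0, 0, 0, 0, 0, 0, 0.5]]}}

```text
t: 56.95
tcp_pos: [0.3951, 0.0813, 0.4]
orientation: [-3.141, -0.0, 0.133]
wrist_force: [-0.7, -0.2, 0.3]
grip_width: 0.0433
grasp_force: 0.0
```

Run:
```python
from h import *
legs([])
q,V=shot('scene'); p,W=shot('top')
for a,b in ((q,V),(p,W)):
    for n in ('tub','full_tub','lid','bay','plant','bottle','can','dial_grip'): print(n,find(n,a,b)[:3])
for b in blue(p,W,.076): print('blue',b)
for b in blobs(p,W,.082,(45,100,50),(80,255,255),20): print('green',b)
cv2.imwrite('pics/m8.png',np.hstack([cv2.resize(q['pixels'][60:210,120:320],(400,300),interpolation=cv2.INTER_CUBIC),cv2.resize(p['pixels'][145:280,280:420],None,fx=2.8,fy=2.8,interpolation=cv2.INTER_CUBIC)[:300]]))
```

```text
now [0.3952 0.0814 0.236 ] 7.6 t 56.95 width 0.04334505780834216
tub [(array([ 0.624, -0.299,  0.004]), 0.78)]
full_tub [(array([ 0.442, -0.321, -0.   ]), 0.92)]
lid [(array([ 0.623, -0.295,  0.062]), 0.71)]
bay [(array([ 0.621, -0.296,  0.003]), 0.8)]
plant [(array([ 0.789, -0.167,  0.002]), 0.68)]
bottle [(array([ 0.521, -0.463, -0.003]), 0.79)]
can [(array([ 0.82 ,  0.096, -0.004]), 0.56)]
dial_grip []
tub [(array([ 0.522, -0.46 , -0.004]), 0.7), (array([ 0.625, -0.299,  0.005]), 0.52), (array([0.371, 0.288, 0.056]), 0.48)]
full_tub [(array([ 0.447, -0.316,  0.005]), 0.89), (array([ 0.523, -0.458, -0.004]), 0.57)]
lid [(array([ 0.624, -0.297,  0.06 ]), 0.96)]
bay [(array([ 0.629, -0.299,  0.003]), 0.75)]
plant [(array([ 0.784, -0.164,  0.001]), 0.91)]
bottle [(array([ 0.524, -0.461, -0.001]), 0.81)]
can [(array([ 0.816,  0.095, -0.001]), 0.57)]
dial_grip [(array([0.373, 0.289, 0.056]), 0.59)]
blue ((array([ 0.6235, -0.2975,  0.1295,  0.0662]), 7.6), array([338., 183.]))
blue ((array([ 0.5202, -0.4676,  0.0583,  0.0543]), 21.1), array([391., 215.]))
blue ((array([ 0.4424, -0.319 ,  0.1285,  0.0668]), 6.9), array([346., 239.]))
green ((array([ 0.8718, -0.2841,  0.0219,  0.0216]), -46.0), array([334., 108.]))
green ((array([ 0.8691, -0.1483,  0.02  ,  0.0173]), -89.0), array([293., 108.]))
green ((array([ 0.8704, -0.2164,  0.0234,  0.0173]), -89.0), array([313., 109.]))
green ((array([ 0.6935, -0.2907,  0.0426,  0.0133]), -89.0), array([336., 161.]))
green ((array([ 0.5526, -0.3084,  0.042 ,  0.0129]), -89.0), array([342., 204.]))
green ((array([ 0.5139, -0.308 ,  0.0354,  0.0128]), -89.0), array([343., 216.]))
green ((array([ 0.372 , -0.3298,  0.0318,  0.0125]), -89.0), array([350., 261.]))
```

View pics/m8.png

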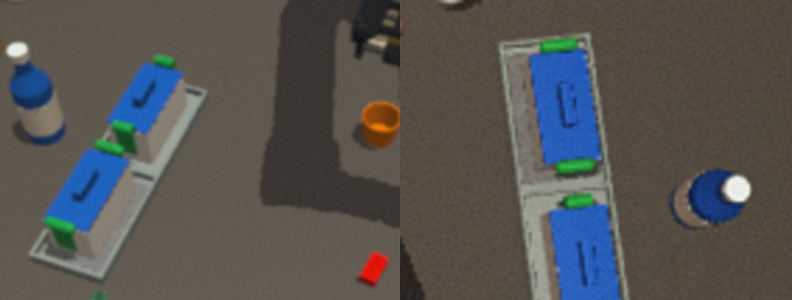

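The closed tub stands upright in the free bay beside the full tub. Both its clips sit over a level lid, and nothing else has moved.

```bash
python3 -c "
from cell import bot
print(bot.close_job())"
```

```text
the job is handed in; nothing more can be done
None
```

The job is handed in: the dial is turned to its off stop, all five blocks are in the tub, the lid is clipped on, and the tub stands upright in the free bay beside the full tub, with nothing knocked over.

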